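Scanner parts from the strip-down tray to the assembly tray, in reverse order

TASK

The four small parts of the scanner stand in one tray in the order in which they came off; to put it together again, move them to the empty tray in the reverse order: the part at the left end of the full tray (as seen from the robot) goes into the pocket at the right end of the empty tray, the next one into the pocket beside it, and so on. Set each part down the same way up as it stood, in the middle of its pocket and flat on the pad, and let go of it.

Things in the scene. Friction and masses are not known exactly. Their poses are not given: they have to be found in the camera images.
- full_tray: holds the parts at first: grey tray screwed to the worktop, 88 (x) x 244 (y) mm. Origin: centre of its underside; z up; +y is its left end (turned at most 0.2 rad). Four pockets in a row, centres at x 0, y +90, +30, -30, -90 mm, each 80 (x) x 56 (y) mm inside; rims and dividers 4 mm thick, tops 11 mm over the worktop; a blue pad in each, top 6 mm over the worktop
- empty_tray: empty at first, otherwise the same as full_tray in make, size and frame; one of the two trays is on the left, the other near the middle. A tall microscope stands behind them, at x > 0.60 m, y -0.05 to 0.20 m in the robot's frame (its head at 0.15 m up and higher, x > 0.63 m): carry the parts along straight lines in front of it rather than on a wide swing
- lens_tube: black threaded tube, 31 mm diameter, 30 mm high, standing on its end, 45 g nominal. Origin: centre of its underside, z up. Stands within about 7 mm of its pocket's centre at the start, any way round.
- post: plain stainless steel post, 13 mm diameter, 57 mm high, narrower at the tip, standing on its end, 70 g nominal. Origin: centre of its underside, z up. Hold it by the shaft in its lower 40 mm. Stands within about 7 mm of its pocket's centre at the start, any way round.
- tee: small metal T-shaped coaxial connector lying flat, 26 (its x) x 38 (its y) x 14 mm high: a bar 12 mm thick along y at its -x side, its stem 14 mm wide pointing to +x. Origin: centre of its outline's underside, z up. Grip along its x, over the 26 mm (bar and end of stem). Stands within about 7 mm of its pocket's centre at the start, its long side within 0.4 rad of the line of the tray's row.
- connector_hood: light metal connector hood, 12 (its x) x 38 (its y) mm; the body is 13 mm high and two thin screws at its ends stand up to 26 mm. Origin: centre of its underside, z up. Grip the body across the 12 mm. Stands within about 7 mm of its pocket's centre at the start, its long side within 0.4 rad of the line of the tray's row.
- pad_lens_tube: fixed blue pad 70 x 50 x 2 mm in the pocket of the full tray in which the lens tube starts (so it keeps the starting order on record). Origin: centre of its underside, 4 mm above the worktop. Stays where it is.
- pad_post: fixed blue pad 70 x 50 x 2 mm in the pocket of the full tray in which the steel post starts (so it keeps the starting order on record). Origin: centre of its underside, 4 mm above the worktop. Stays where it is.
- pad_tee: fixed blue pad 70 x 50 x 2 mm in the pocket of the full tray in which the tee connector starts (so it keeps the starting order on record). Origin: centre of its underside, 4 mm above the worktop. Stays where it is.
- pad_connector_hood: fixed blue pad 70 x 50 x 2 mm in the pocket of the full tray in which the connector hood starts (so it keeps the starting order on record). Origin: centre of its underside, 4 mm above the worktop. Stays where it is.

How it is judged:
By the outcome, as a careful person would: the job done as asked, in the order asked, and still so for the second after the job is handed in, with the robot touching nothing.
It also fails if it takes over 102 s, if anything falls off the work surface, if the arm or the gripper's body presses on something with over 40 N, if the wrist force passes 120 N, or if a joint passes its speed limit or range.

ROBOT

A 6-joint arm with a two-finger parallel gripper is mounted at the origin on a cart in front of the work surface, level with it; the furniture and walls round the work are solid. World frame = base frame: x ahead of the robot, y to its left, z up, the work surface at z = 0. Lengths are in m, angles in degrees, forces in N, time in s.
With the tool pointing down it reaches from about 0.35 to 0.875 m from the base axis. Payload 4.2 kg.
Tool frame: the origin (TCP) lies between the finger pads; the fingertips stand 14 mm ahead of it and the grasp point (between the pads) lies 5 mm behind it; z points along the fingers, y is the line along which they close (so a half turn about z gives the same grasp; the last joint's range is limited). The gripper opens to 87 mm and grips with 3 to 60 N. Pads are 19 mm wide; open, the fingers measure 117 mm over their backs; the gripper's body (75 mm by 190 mm) begins 51 mm behind the grasp point.
Start: joints at [-51.475, 22.042, 0.453, 0, -68.411, -14.817], TCP at [0.251, -0.572, 0.237] pointing down, gripper open.
Joint ranges: [-179.83, 179.83], [-69.29, 118.12], [-61.27, 80.66], [-181.25, 117.63], [-171.15, -9.14], [-177.46, 177.46]. Speed limits (degrees/s): [159.86, 159.86, 180, 180, 180, 180].

INTERFACE

Orientations are given as a 3x3 rotation matrix whose columns are the frame's x, y, z axes.
In Python, from station import * gives the robot as it stands. The module is installed in compiled form; this text tells all that it offers.
- The arm moves only by the tool play_rows, never from a script. Its argument "steps" is a list of rows, each an object of numbers: "ax", "ay", "az": the turn, a rotation vector about the tool's x, y, z in degrees; "dx", "dy", "dz": the shift along the tool's x, y, z in mm; "claw": the finger opening in mm, from 0 to 87. A call has 1 to 20 rows; each row shifts and turns the commanded pose from where the row before left it, along the tool's axes as they then stand; what a row does not reach is not made up. A row lasts 1/10 s, in which the tool goes at most 50 mm and 8.59 degrees, less where a joint would pass 70% of its speed; a pose out of reach is approached as far as the arm can. A call with a gripper value outside its range is refused whole. The fingers move at their own pace and stop on an object; the grip force is fixed at half the most. Time passes only in rows, so rows that do not move let the fingers close. It gives the time, the measured TCP pose, the force, the opening and the grip force at its end, in the units of the state.
- sense(): the state, without advancing time (a new reading comes with each control period).
- capture(name): name is "side" or "top"; returns a dict with "frame" (420x560x3 uint8, blue, green, red), "range_z" (420x560 float32, m along the optical axis (not along the pixel's ray), 0 where there is no reading), "fx", "fy", "cx", "cy" (pixels), "k1" (the pictures are not rectified: a ray, as slopes to the right and down, at radius r is drawn at 1 + k1 r^2 times it, then the intrinsics apply), "xyz" and "rotation" of the camera in the world. Camera axes: x right, y down, z forward; pixel columns grow to the right and rows downward; lengths in m; the calibration is good to about 2 mm. A picture is of the moment at which its call begins.
- finish_job(): hands the job in; it is judged then, once.
The state is a dict: "time_s": time; "joints": joint angles; "joint_velocities": joint speeds; "effort": joint torques, N m; "tcp_pos": TCP position; "ee_rot": TCP orientation; "wrist_force": force on the tool from outside, world axes, zero at the start; "moment": the same for the moment, N m; "gripper_width": opening from 0.0 (shut) to 1.0 (fully open); "gripper_force": force on a finger pad.
Only numpy, scipy, OpenCV 4.12 (cv2) and the standard library are available. Lean on these libraries where they do the work, as an engineer would, in place of code of your own. Each camera call takes 0.05 s, during which the arm holds its last target. There are 200 camera calls.

## Working session

There is one attempt and no reset: what is moved stays moved. The work goes in short steps, Python scripts to look and compute and a tool call to move; the robot and the scene stay as the last step left them, time stands still between calls to the robot, and variables do not carry over. Pictures are saved under pics/ and viewed, at most 14 in all, crops included, and the job is handed in when it is done.

Besides the shell and the picture viewer there is one more tool, called in YAML: its name, and indented under it one key for each argument. play_rows: Moves the arm, as the interface text tells. Its arguments: {"type":"object","properties":{"steps":{"type":"array"}},"required":["steps"]}

```bash
mkdir -p pics; cat > h.py <<'E'
import numpy as np, cv2
from station import *
def und(c,uv):
    uv=np.atleast_2d(np.float64(uv)); d=(uv-[c['cx'],c['cy']])/[c['fx'],c['fy']]; s=d.copy()
    for _ in range(20): s=d/(1+c['k1']*(s**2).sum(1,keepdims=True))
    return s
def plane(c,uv,z):
    s=und(c,uv); r=np.c_[s,np.ones(len(s))]@np.array(c['rotation']).T; o=np.array(c['xyz'])
    return o+r*((z-o[2])/r[:,2])[:,None]
def cloud(c):
    h,w=c['range_z'].shape; v,u=np.mgrid[:h,:w]
    s=und(c,np.c_[u.ravel(),v.ravel()]); z=c['range_z'].ravel()[:,None]
    return (np.array(c['xyz'])+(np.c_[s,np.ones(len(s))]*z)@np.array(c['rotation']).T).reshape(h,w,3)
E
python3 - <<'E'
from h import *
for n in('top','side'):
    c=capture(n); cv2.imwrite(f'pics/{n}0.png',c['frame']); np.save(n+'0.npy',c,allow_pickle=True)
    print(n,{k:np.round(c[k],4).tolist() for k in('fx','fy','cx','cy','k1','xyz','rotation')})
s=sense();print(s)
E
```

```text
top {'fx': 450.5177, 'fy': 450.5177, 'cx': 274.2362, 'cy': 216.0925, 'k1': 0.0054, 'xyz': [0.3218, 0.1116, 1.1658], 'rotation': [[-0.0091, -0.9922, 0.1245], [-0.9995, 0.0053, -0.0313], [0.0304, -0.1247, -0.9917]]}
side {'fx': 389.7886, 'fy': 389.7886, 'cx': 279.7832, 'cy': 205.5807, 'k1': -0.1079, 'xyz': [0.1127, -0.5111, 0.484], 'rotation': [[0.8564, -0.2622, 0.4447], [-0.5162, -0.445, 0.7318], [0.006, -0.8563, -0.5165]]}
{'time_s': 0.1, 'joints': array([-5.14756100e+01,  2.20867381e+01,  3.86910956e-01, -2.45306074e-02,
       -6.84118467e+01, -1.48161660e+01]), 'joint_velocities': array([ 0.05002843, -0.1038701 ,  0.27998263,  0.10698622,  0.00477689,
        0.04247722]), 'effort': array([-3.02156368e-04, -3.91690314e+01,  1.87934232e+01,  4.23197508e+00,
        1.34688400e-02, -7.02965417e-05]), 'tcp_pos': array([ 0.25109905, -0.57177565,  0.23556221]), 'ee_rot': array([[-9.15668321e-01, -4.01933716e-01, -9.02501326e-04],
       [-4.01934713e-01,  9.15666612e-01,  1.77278101e-03],
       [ 1.13849871e-04,  1.98602603e-03, -9.99998021e-01]]), 'wrist_force': array([-0.40824821, -0.29478032, -0.25163995]), 'moment': array([0.04363896, 0.0562863 , 0.05846875]), 'gripper_force': 0.0, 'gripper_width': 0.9976711970561445}
```

View pics/top0.png

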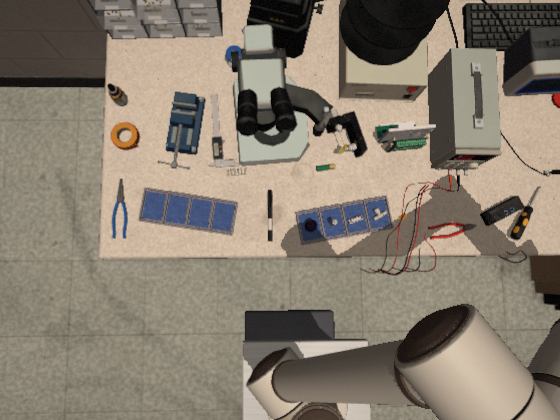

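View pics/side0.png

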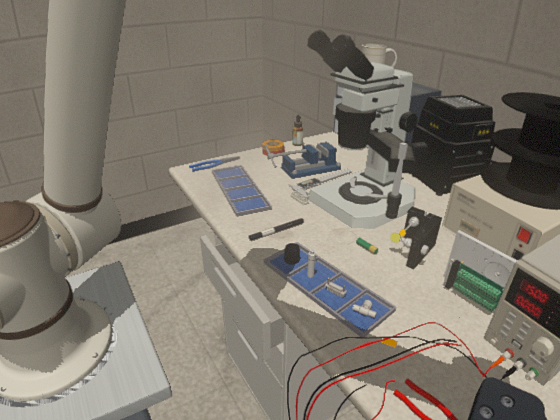

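Top view: the full tray is at px (297–393, 197–243). From the left it holds lens tube, post, hood, tee. The empty tray is at (138–238, 188–235). Next I'll measure.

```bash
python3 - <<'E'
from h import *
roi={'top':{'E':(130,180,245,240),'F':(290,190,398,248)},'side':{'E':(205,160,278,220),'F':(262,238,400,335)}}
for n in('top','side'):
    c=np.load(n+'0.npy',allow_pickle=True).item(); im=c['frame'];
    hsv=cv2.cvtColor(im,cv2.COLOR_BGR2HSV)
    m=cv2.inRange(hsv,(105,110,25),(130,255,255))
    P=cloud(c)
    for k,(a,b,d,e) in roi[n].items():
        mm=np.zeros_like(m); mm[b:e,a:d]=m[b:e,a:d]
        mm=cv2.morphologyEx(mm,cv2.MORPH_OPEN,np.ones((2,2)))
        v,u=np.nonzero(mm); w=plane(c,np.c_[u,v],.006)[:,:2]
        # all-pad hull rectangle: expected 230 x 70
        (cx,cy),sz,an=cv2.minAreaRect((w*1000).astype(np.float32))
        print(n,k,'hull rect',np.round((cx,cy,*sz,an),1),'depth z med',np.median(P[v,u,2]).round(4))
        for q in cv2.findContours(mm,cv2.RETR_EXTERNAL,cv2.CHAIN_APPROX_NONE)[0]:
            if cv2.contourArea(q)<60: continue
            r=cv2.minAreaRect((plane(c,q[:,0],.006)[:,:2]*1000).astype(np.float32)); print('   ',np.round((*r[0],*r[1],r[2]),1))
    a,b,d,e=roi[n]['F']; f=5 if n=='side' else 7
    cr=im[b:e,a:d]; f=min(800/(d-a),600/(e-b)); cv2.imwrite(f'pics/{n}F.png',cv2.resize(cr,None,fx=f,fy=f,interpolation=cv2.INTER_CUBIC)); print(f)
E
```

```text
top E hull rect [479.6 295.4 224.6  65.5  80.8] depth z med 0.006
    [465.2 206.7  44.9  65.5  80.8]
    [474.9 265.6  45.   65.1  80.7]
    [484.6 324.9  45.1  65.1  80.7]
    [494.  383.8  45.6  65.4  81.3]
top F hull rect [ 454.2 -108.3   65.2  225.1   10. ] depth z med 0.0062
    [ 438.2 -141.4   22.8   44.7   12.4]
    [438.6 -19.6  65.1  45.   10. ]
    [449.1 -78.7  65.1  45.2  10. ]
    [ 476.7 -134.8   30.2   45.6   10. ]
    [ 469.8 -196.8   64.9   45.3    9.8]
7.407407407407407
side E hull rect [0. 0. 0. 0. 0.] depth z med nan
side F hull rect [ 449.  -142.7   45.6  163.9   10.2] depth z med 0.0053
    [ 448.4 -201.8   23.5   47.9    9.6]
5.797101449275362
  return _methods._mean(a, axis=axis, dtype=dtype,
  ret = ret.dtype.type(ret / rcount)
```

View pics/topF.png

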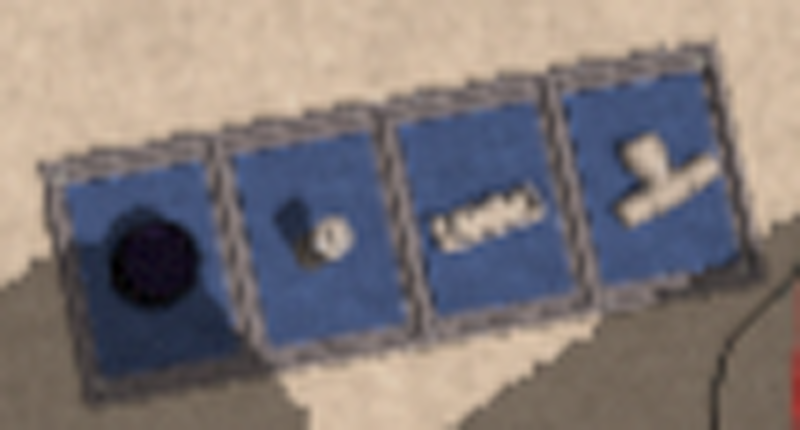

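View pics/sideF.png

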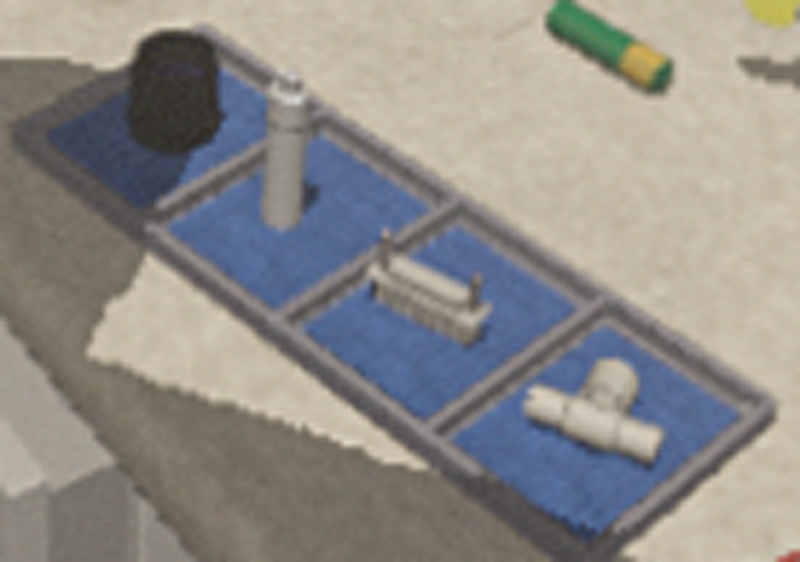

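The crops confirm the order. Tray yaws are about +10° (full) and −9.2° (empty). Next, the part poses.

```bash
cat >> h.py <<'E'
TR={'F':(np.array([454.2,-108.2]),10.0),'E':(np.array([479.6,295.3]),-9.2)}
def rot(a): a=np.radians(a); return np.array([[np.cos(a),-np.sin(a)],[np.sin(a),np.cos(a)]])
def pocket(t,i): return TR[t][0]+rot(TR[t][1])@np.array([0,90-60*i])
def go(xy,z,yaw):
    "remaining shift in tool axes (mm) and turn az; yaw = world angle of tool y"
    s=sense(); R=np.array(s['ee_rot']); p=np.array(s['tcp_pos'])*1000
    d=R.T@(np.r_[xy,z]-p); cur=np.degrees(np.arctan2(R[1,1],R[0,1]))
    print('t',s['time_s'],'tcp',p.round(1),'tool d',d.round(1),'az',round(-((yaw-cur+180)%360-180),2),'tilt',np.degrees(R[:2,2]).round(2))
E
python3 - <<'E'
from h import *
names=['tube','post','hood','tee']
for n in('top','side'):
  c=np.load(n+'0.npy',allow_pickle=True).item(); P=cloud(c)*1000
  hsv=cv2.cvtColor(c['frame'],cv2.COLOR_BGR2HSV); blue=cv2.inRange(hsv,(105,90,15),(130,255,255))>0
  for i,k in enumerate(names):
    q=pocket('F',i); L=(P[...,:2]-q)@rot(10.0)
    m=(abs(L[...,0])<32)&(abs(L[...,1])<22)&(P[...,2]>9)&(P[...,2]<90)
    z=P[m][:,2]; 
    print(n,k,'pocket',q.round(1),'N',m.sum(),'z pct',np.percentile(z,[5,50,98]).round(1))
    zt={'tube':30,'post':50,'hood':15,'tee':11}[k]
    mm=m&(P[...,2]>zt)
    r=cv2.minAreaRect(np.float32(P[mm][:,:2])); print('   depth rect',np.round((*r[0],*r[1],r[2]),1),'mean',P[mm].mean(0).round(1),mm.sum())
    # colour: not blue, at mid height plane
    v,u=np.nonzero((abs(L[...,0])<32)&(abs(L[...,1])<22)&~blue&(P[...,2]>7)); 
    w=plane(c,np.c_[u,v],{'tube':.036,'post':.05,'hood':.019,'tee':.013}[k])[:,:2]*1000
    r=cv2.minAreaRect(np.float32(w)); (vx,vy)=np.linalg.eigh(np.cov(w.T))[1][:,1]
    print('   colour rect',np.round((*r[0],*r[1],r[2]),1),'mean',w.mean(0).round(1),'long axis',np.degrees(np.arctan2(vy,vx)).round(1))
E
```

```text
top tube pocket [438.6 -19.6] N 148 z pct [ 9.4 23.2 36.7]
   depth rect [440.6 -18.4  28.7  26.   88.6] mean [441.3 -17.3  33.8] 28
   colour rect [429.2 -15.5  47.1  26.2   7. ] mean [438.9 -14.7] long axis -157.8
top post pocket [449.  -78.7] N 85 z pct [ 9.3 12.3 64.7]
   depth rect [445.6 -73.6  11.9  10.6  82.7] mean [445.2 -73.5  58.5] 24
   colour rect [442.  -77.1  53.7  33.2   9.7] mean [442.8 -73.4] long axis -156.6
top hood pocket [ 459.4 -137.7] N 94 z pct [ 9.5 17.1 27.6]
   depth rect [ 456.  -135.5   11.2   37.5   20.5] mean [ 455.5 -134.6   20. ] 63
   colour rect [ 447.3 -138.1   40.5   41.6   10.9] mean [ 453.8 -135.8] long axis 119.8
top tee pocket [ 469.8 -196.8] N 119 z pct [ 9.2 16.1 22.5]
   depth rect [ 472.8 -192.    45.6   40.6   68.7] mean [ 469.3 -195.3   17.5] 90
   colour rect [ 470.1 -198.1   31.6   69.2   65.4] mean [ 469.  -196.3] long axis 149.4
side tube pocket [438.6 -19.6] N 281 z pct [10.9 25.4 35.9]
   depth rect [439.4 -17.4  28.1  28.7   3.5] mean [439.1 -17.2  33.1] 84
   colour rect [426.6 -35.7  70.3  36.5  42.7] mean [429.  -33.3] long axis 57.3
side post pocket [449.  -78.7] N 174 z pct [12.4 37.8 62. ]
   depth rect [443.5 -74.2  10.2  10.7  55.6] mean [443.2 -75.   56.5] 47
   colour rect [433.6 -87.5  71.5  12.1  54.7] mean [432.7 -89.1] long axis 52.7
side hood pocket [ 459.4 -137.7] N 167 z pct [ 9.8 18.4 30. ]
   depth rect [ 455.5 -134.1   11.8   36.4   21.3] mean [ 454.7 -135.9   20.7] 125
   colour rect [ 454.7 -134.    27.8   43.9   22.1] mean [ 453.6 -137.2] long axis 101.6
side tee pocket [ 469.8 -196.8] N 220 z pct [11.2 16.3 19.5]
   depth rect [ 470.9 -194.2   26.7   38.6   31.4] mean [ 467.4 -196.6   16.1] 210
   colour rect [ 473.1 -193.7   34.9   40.1   28.7] mean [ 469.3 -195.2] long axis 117.1
```

play_rows:
  steps:
    - {"dx": -22, "dy": 24}
    - {"dx": -22, "dy": 24}
    - {"dx": -22, "dy": 24}
    - {"dx": -22, "dy": 24}
    - {"dx": -22, "dy": 24}
    - {"dx": -22, "dy": 24}
    - {"dx": -22, "dy": 24}
    - {"dx": -22, "dy": 24}
    - {"dx": -22, "dy": 24}
    - {"dx": -22, "dy": 24}
    - {"dx": -22, "dy": 24}
    - {"dx": -22, "dy": 24}
    - {"dx": -22, "dy": 24}
    - {"dx": -22, "dy": 24}
    - {"dx": -22, "dy": 24}
    - {"dx": -22, "dy": 24}
    - {"dx": -22, "dy": 24}
    - {"dx": -22, "dy": 24}

```text
invalid input at $.steps[0]: expected keys ax, ay, az, dx, dy, dz, claw
```

play_rows:
  steps:
    - {"az": -8, "claw": 46}
    - {"az": -8, "claw": 46}
    - {"az": -8, "claw": 46}
    - {"az": -8, "claw": 46}
    - {"az": -8, "claw": 46}
    - {"az": -8, "claw": 46}
    - {"az": -8, "claw": 46}
    - {"az": -8, "claw": 46}
    - {"az": -8, "claw": 46}
    - {"az": -4, "claw": 46}
    - {"claw": 46}
    - {"claw": 46}

```text
invalid input at $.steps[0]: expected keys ax, ay, az, dx, dy, dz, claw
```

```bash
python3 -c "
from h import *
go([439.7,-17.6],120,190); print(sense()['joints'].round(1), sense()['gripper_width']*87)"
```

```text
t 0.1 tcp [ 251.1 -571.8  235.6] tool d [-395.5  431.4  116.4] az -76.3 tilt [-0.05  0.1 ]
[-51.5  22.1   0.4  -0.  -68.4 -14.8] 86.79739414388457
```

play_rows:
  steps:
    - {"ax": 0, "ay": 0, "az": 0, "dx": -33, "dy": 36, "dz": 0, "claw": 87}
    - {"ax": 0, "ay": 0, "az": 0, "dx": -33, "dy": 36, "dz": 0, "claw": 87}
    - {"ax": 0, "ay": 0, "az": 0, "dx": -33, "dy": 36, "dz": 0, "claw": 87}
    - {"ax": 0, "ay": 0, "az": 0, "dx": -33, "dy": 36, "dz": 0, "claw": 87}
    - {"ax": 0, "ay": 0, "az": 0, "dx": -33, "dy": 36, "dz": 0, "claw": 87}
    - {"ax": 0, "ay": 0, "az": 0, "dx": -33, "dy": 36, "dz": 0, "claw": 87}
    - {"ax": 0, "ay": 0, "az": 0, "dx": -33, "dy": 36, "dz": 0, "claw": 87}
    - {"ax": 0, "ay": 0, "az": 0, "dx": -33, "dy": 36, "dz": 0, "claw": 87}
    - {"ax": 0, "ay": 0, "az": 0, "dx": -33, "dy": 36, "dz": 0, "claw": 87}
    - {"ax": 0, "ay": 0, "az": 0, "dx": -33, "dy": 36, "dz": 0, "claw": 87}
    - {"ax": 0, "ay": 0, "az": 0, "dx": -33, "dy": 36, "dz": 0, "claw": 87}
    - {"ax": 0, "ay": 0, "az": 0, "dx": -33, "dy": 36, "dz": 0, "claw": 87}

```text
time_s: 1.3
tcp_pos: [0.4401, -0.0154, 0.2366]
ee_rot: [[-0.915, -0.402, 0.0], [-0.402, 0.915, 0.0], [-0.0, 0.0, -1.0]]
wrist_force: [1.8, -0.2, 0.1]
gripper_width: 1.002
gripper_force: 0.0
```

play_rows:
  steps:
    - {"ax": 0, "ay": 0, "az": -8, "dx": 0, "dy": 0, "dz": 0, "claw": 46}
    - {"ax": 0, "ay": 0, "az": -8, "dx": 0, "dy": 0, "dz": 0, "claw": 46}
    - {"ax": 0, "ay": 0, "az": -8, "dx": 0, "dy": 0, "dz": 0, "claw": 46}
    - {"ax": 0, "ay": 0, "az": -8, "dx": 0, "dy": 0, "dz": 0, "claw": 46}
    - {"ax": 0, "ay": 0, "az": -8, "dx": 0, "dy": 0, "dz": 0, "claw": 46}
    - {"ax": 0, "ay": 0, "az": -8, "dx": 0, "dy": 0, "dz": 0, "claw": 46}
    - {"ax": 0, "ay": 0, "az": -8, "dx": 0, "dy": 0, "dz": 0, "claw": 46}
    - {"ax": 0, "ay": 0, "az": -8, "dx": 0, "dy": 0, "dz": 0, "claw": 46}
    - {"ax": 0, "ay": 0, "az": -8, "dx": 0, "dy": 0, "dz": 0, "claw": 46}
    - {"ax": 0, "ay": 0, "az": -4, "dx": 0, "dy": 0, "dz": 0, "claw": 46}
    - {"ax": 0, "ay": 0, "az": 0, "dx": 0, "dy": 0, "dz": 0, "claw": 46}

```text
time_s: 2.4
tcp_pos: [0.4399, -0.0175, 0.2363]
ee_rot: [[0.168, -0.986, -0.001], [-0.986, -0.168, -0.0], [-0.0, 0.001, -1.0]]
wrist_force: [0.2, -0.3, 0.0]
gripper_width: 0.528
gripper_force: 0.0
```

```bash
python3 -c "
from h import *
go([439.7,-17.6],100,190); print(sense()['joints'].round(1), sense()['gripper_width']*87)"
```

```text
t 2.4 tcp [439.9 -17.5 236.3] tool d [1.000e-01 1.000e-01 1.363e+02] az -0.31 tilt [-0.04 -0.  ]
[ 19.    3.7 -23.9  -0.  -62.4  -9.3] 45.91606487397629
```

play_rows:
  steps:
    - {"ax": 0, "ay": 0, "az": 0, "dx": 0, "dy": 0, "dz": 35, "claw": 43}
    - {"ax": 0, "ay": 0, "az": 0, "dx": 0, "dy": 0, "dz": 35, "claw": 43}
    - {"ax": 0, "ay": 0, "az": 0, "dx": 0, "dy": 0, "dz": 35, "claw": 43}
    - {"ax": 0, "ay": 0, "az": 0, "dx": 0, "dy": 0, "dz": 31, "claw": 43}
    - {"ax": 0, "ay": 0, "az": 0, "dx": 0, "dy": 0, "dz": 20, "claw": 43}
    - {"ax": 0, "ay": 0, "az": 0, "dx": 0, "dy": 0, "dz": 0, "claw": 43}
    - {"ax": 0, "ay": 0, "az": 0, "dx": 0, "dy": 0, "dz": 0, "claw": 43}

```text
time_s: 3.1
tcp_pos: [0.4405, -0.0174, 0.0808]
ee_rot: [[0.168, -0.986, -0.0], [-0.986, -0.168, -0.0], [0.0, 0.0, -1.0]]
wrist_force: [-0.3, 0.2, 0.1]
gripper_width: 0.492
gripper_force: 0.0
```

```bash
python3 -c "
from h import *
go([439.7,-17.6],26,190)
c=capture('side'); f=c['frame'][200:335,220:400]; cv2.imwrite('pics/s1.png',cv2.resize(f,None,fx=4.4,fy=4.4,interpolation=cv2.INTER_CUBIC))"
```

```text
t 3.1 tcp [440.5 -17.4  80.8] tool d [-0.   0.8 54.8] az -0.32 tilt [-0.01 -0.02]
```

View pics/s1.png

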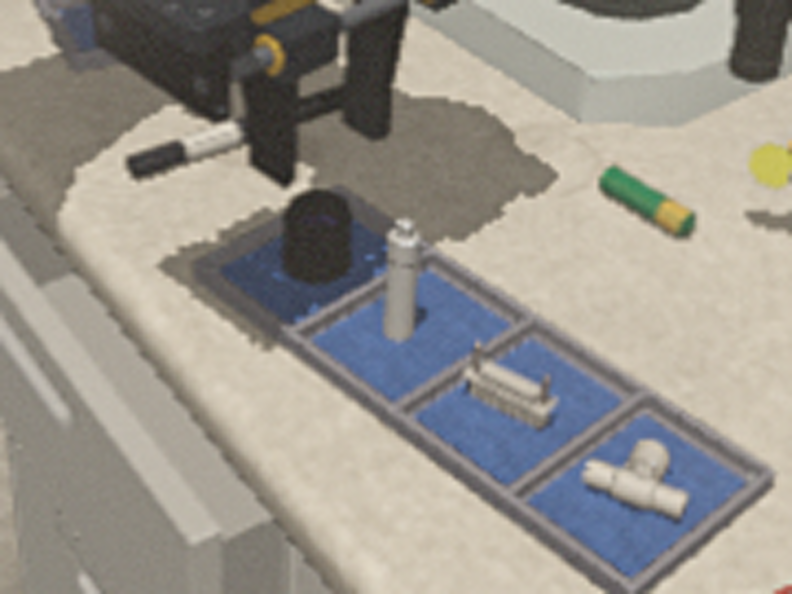

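The open fingertips at (275,180) and (372,135) straddle the tube top at (318,195), so I'll go down.

play_rows:
  steps:
    - {"ax": 0, "ay": 0, "az": 0, "dx": 0, "dy": 1, "dz": 20, "claw": 43}
    - {"ax": 0, "ay": 0, "az": 0, "dx": 0, "dy": 0, "dz": 15, "claw": 43}
    - {"ax": 0, "ay": 0, "az": 0, "dx": 0, "dy": 0, "dz": 12, "claw": 43}
    - {"ax": 0, "ay": 0, "az": 0, "dx": 0, "dy": 0, "dz": 8, "claw": 43}
    - {"ax": 0, "ay": 0, "az": 0, "dx": 0, "dy": 0, "dz": 0, "claw": 43}
    - {"ax": 0, "ay": 0, "az": 0, "dx": 0, "dy": 0, "dz": 0, "claw": 26}
    - {"ax": 0, "ay": 0, "az": 0, "dx": 0, "dy": 0, "dz": 0, "claw": 26}
    - {"ax": 0, "ay": 0, "az": 0, "dx": 0, "dy": 0, "dz": 0, "claw": 26}
    - {"ax": 0, "ay": 0, "az": 0, "dx": 0, "dy": 0, "dz": 0, "claw": 26}
    - {"ax": 0, "ay": 0, "az": 0, "dx": 0, "dy": 0, "dz": 0, "claw": 26}
    - {"ax": 0, "ay": 0, "az": 0, "dx": 0, "dy": 0, "dz": 0, "claw": 26}

```text
time_s: 4.25
tcp_pos: [0.4399, -0.0174, 0.0263]
ee_rot: [[0.169, -0.986, 0.002], [-0.986, -0.169, 0.0], [-0.0, -0.002, -1.0]]
wrist_force: [-1.2, 0.5, 5.5]
gripper_width: 0.346
gripper_force: 30.0
```

play_rows:
  steps:
    - {"ax": 0, "ay": 0, "az": 0, "dx": 0, "dy": 0, "dz": -10, "claw": 26}
    - {"ax": 0, "ay": 0, "az": 0, "dx": 0, "dy": 0, "dz": -25, "claw": 26}
    - {"ax": 0, "ay": 0, "az": 0, "dx": 0, "dy": 0, "dz": -30, "claw": 26}
    - {"ax": 0, "ay": 0, "az": 0, "dx": 0, "dy": 0, "dz": -20, "claw": 26}
    - {"ax": 0, "ay": 0, "az": 6, "dx": 0, "dy": 0, "dz": 0, "claw": 26}
    - {"ax": 0, "ay": 0, "az": 7, "dx": 0, "dy": 0, "dz": 0, "claw": 26}
    - {"ax": 0, "ay": 0, "az": 6, "dx": 0, "dy": 0, "dz": 0, "claw": 26}
    - {"ax": 0, "ay": 0, "az": 0, "dx": 0, "dy": 0, "dz": 0, "claw": 26}

```text
time_s: 5.05
tcp_pos: [0.4388, -0.0177, 0.1109]
ee_rot: [[-0.161, -0.987, -0.0], [-0.987, 0.161, 0.0], [-0.0, 0.0, -1.0]]
wrist_force: [0.5, -0.4, -1.0]
gripper_width: 0.344
gripper_force: 30.0
```

```bash
python3 -c "
from h import *
for i in range(4): print(pocket('E',i).round(1),end=' ')
go(pocket('E',3),110,170.8)"
```

```text
[494.  384.1] [484.4 324.9] [474.8 265.7] [465.2 206.5] t 5.05 tcp [438.8 -17.7 110.9] tool d [-225.5   10.2    1. ] az -0.09 tilt [-0.    0.01]
```

play_rows:
  steps:
    - {"ax": 0, "ay": 0, "az": 0, "dx": -15, "dy": 0, "dz": 0, "claw": 26}
    - {"ax": 0, "ay": 0, "az": 0, "dx": -30, "dy": 1, "dz": 0, "claw": 26}
    - {"ax": 0, "ay": 0, "az": 0, "dx": -30, "dy": 1, "dz": 0, "claw": 26}
    - {"ax": 0, "ay": 0, "az": 0, "dx": -30, "dy": 1, "dz": 0, "claw": 26}
    - {"ax": 0, "ay": 0, "az": 0, "dx": -30, "dy": 1, "dz": 0, "claw": 26}
    - {"ax": 0, "ay": 0, "az": 0, "dx": -30, "dy": 1, "dz": 0, "claw": 26}
    - {"ax": 0, "ay": 0, "az": 0, "dx": -30, "dy": 2, "dz": 0, "claw": 26}
    - {"ax": 0, "ay": 0, "az": 0, "dx": -20, "dy": 2, "dz": 0, "claw": 26}
    - {"ax": 0, "ay": 0, "az": 0, "dx": -10, "dy": 1, "dz": 0, "claw": 26}
    - {"ax": 0, "ay": 0, "az": 0, "dx": 0, "dy": 0, "dz": 25, "claw": 26}
    - {"ax": 0, "ay": 0, "az": 0, "dx": 0, "dy": 0, "dz": 25, "claw": 26}
    - {"ax": 0, "ay": 0, "az": 0, "dx": 0, "dy": 0, "dz": 15, "claw": 26}
    - {"ax": 0, "ay": 0, "az": 0, "dx": 0, "dy": 0, "dz": 0, "claw": 26}
    - {"ax": 0, "ay": 0, "az": 0, "dx": 0, "dy": 0, "dz": 0, "claw": 26}

```text
time_s: 6.45
tcp_pos: [0.4658, 0.2057, 0.0458]
ee_rot: [[-0.161, -0.987, -0.0], [-0.987, 0.161, -0.0], [0.0, 0.0, -1.0]]
wrist_force: [-0.1, 0.4, -0.9]
gripper_width: 0.346
gripper_force: 30.0
```

```bash
python3 -c "
from h import *
go(pocket('E',3),26.5,170.8); print(sense()['wrist_force'])
c=capture('side'); f=c['frame'][140:260,190:340]; cv2.imwrite('pics/s2.png',cv2.resize(f,None,fx=5,fy=5,interpolation=cv2.INTER_CUBIC))"
```

```text
t 6.45 tcp [465.8 205.7  45.8] tool d [-0.6  0.7 19.3] az -0.06 tilt [-0.01 -0.02]
[-0.1173536   0.39107715 -0.8930008 ]
```

View pics/s2.png

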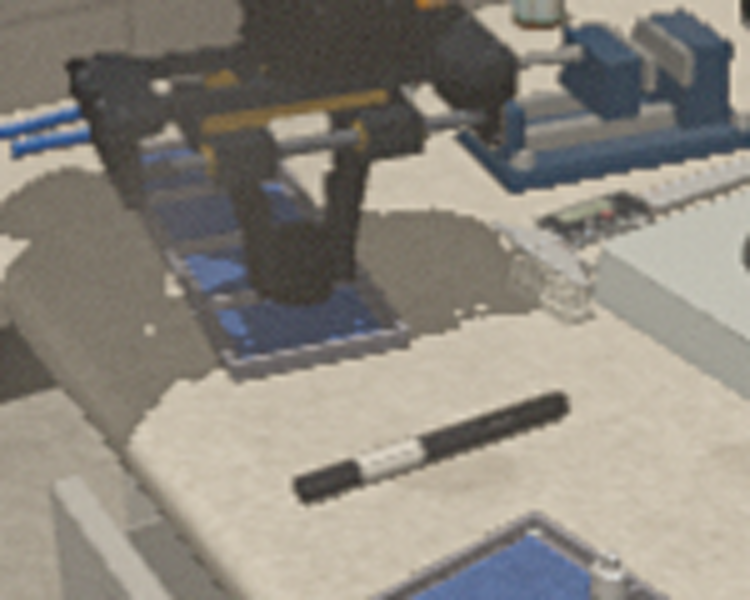

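The tube is held upright over the right-end pocket at (295,285). I'll lower it.

play_rows:
  steps:
    - {"ax": 0, "ay": 0, "az": 0, "dx": -0.5, "dy": 0.5, "dz": 10, "claw": 26}
    - {"ax": 0, "ay": 0, "az": 0, "dx": 0, "dy": 0, "dz": 6, "claw": 26}
    - {"ax": 0, "ay": 0, "az": 0, "dx": 0, "dy": 0, "dz": 2, "claw": 26}
    - {"ax": 0, "ay": 0, "az": 0, "dx": 0, "dy": 0, "dz": 1, "claw": 26}
    - {"ax": 0, "ay": 0, "az": 0, "dx": 0, "dy": 0, "dz": 0, "claw": 26}
    - {"ax": 0, "ay": 0, "az": 0, "dx": 0, "dy": 0, "dz": 0, "claw": 26}

```text
time_s: 7.1
tcp_pos: [0.4654, 0.2068, 0.0267]
ee_rot: [[-0.161, -0.987, 0.0], [-0.987, 0.161, 0.0], [-0.0, -0.0, -1.0]]
wrist_force: [0.2, -0.2, -1.2]
gripper_width: 0.346
gripper_force: 30.0
```

play_rows:
  steps:
    - {"ax": 0, "ay": 0, "az": 0, "dx": 0, "dy": 0, "dz": 0, "claw": 36}
    - {"ax": 0, "ay": 0, "az": 0, "dx": 0, "dy": 0, "dz": 0, "claw": 42}
    - {"ax": 0, "ay": 0, "az": 0, "dx": 0, "dy": 0, "dz": 0, "claw": 42}
    - {"ax": 0, "ay": 0, "az": 0, "dx": 0, "dy": 0, "dz": -10, "claw": 42}
    - {"ax": 0, "ay": 0, "az": 0, "dx": 0, "dy": 0, "dz": -20, "claw": 42}
    - {"ax": 0, "ay": 0, "az": 0, "dx": 0, "dy": 0, "dz": -30, "claw": 42}
    - {"ax": 0, "ay": 0, "az": 0, "dx": 0, "dy": 0, "dz": -30, "claw": 42}
    - {"ax": 0, "ay": 0, "az": 0, "dx": 0, "dy": 0, "dz": -20, "claw": 42}
    - {"ax": 0, "ay": 0, "az": -6, "dx": 0, "dy": 0, "dz": 0, "claw": 42}
    - {"ax": 0, "ay": 0, "az": -7, "dx": 0, "dy": 0, "dz": 0, "claw": 42}
    - {"ax": 0, "ay": 0, "az": -6, "dx": 0, "dy": 0, "dz": 0, "claw": 42}
    - {"ax": 0, "ay": 0, "az": 0, "dx": 0, "dy": 0, "dz": 0, "claw": 42}

```text
time_s: 8.3
tcp_pos: [0.4653, 0.2066, 0.1374]
ee_rot: [[0.169, -0.986, 0.001], [-0.986, -0.169, 0.001], [-0.001, -0.001, -1.0]]
wrist_force: [-0.1, -0.0, -0.1]
gripper_width: 0.483
gripper_force: 0.0
```

```bash
python3 -c "
from h import *
go([444.3,-74.2],137,190)
for n in ('side','top'):
  c=capture(n);P=cloud(c)*1000;q=pocket('E',3);L=(P[...,:2]-q)@rot(-9.2)
  m=(abs(L[...,0])<30)&(abs(L[...,1])<25)&(P[...,2]>28)&(P[...,2]<45); r=cv2.minAreaRect(np.float32(L[m])); print(n,m.sum(),np.round((*r[0],*r[1]),1),np.percentile(P[m][:,2],[5,95]))
"
```

```text
t 8.3 tcp [465.3 206.6 137.4] tool d [2.733e+02 6.810e+01 2.000e-01] az -0.3 tilt [0.05 0.04]
side 73 [-0.6  0.5 29.7 28.6] [28.25822667 35.83308356]Traceback (most recent call last):
  File "<string>", line 6, in <module>
    m=(abs(L[...,0])<30)&(abs(L[...,1])<25)&(P[...,2]>28)&(P[...,2]<45); r=cv2.minAreaRect(np.float32(L[m])); print(n,m.sum(),np.round((*r[0],*r[1]),1),np.percentile(P[m][:,2],[5,95]))
                                                                                                                                                        ~~~~~~~~~~~~~^^^^^^^^^^^^^^^^^^
    return _quantile_unchecked(
        a, q, axis, out, overwrite_input, method, keepdims, weights)
    return _ureduce(a,
                    func=_quantile_ureduce_func,
    ...<5 lines>...
                    overwrite_input=overwrite_input,
                    method=method)
    r = func(a, **kwargs)
    result = _quantile(arr,
                       quantiles=q,
    ...<2 lines>...
                       out=out,
                       weights=wgt)
    slices_having_nans = np.isnan(arr[-1, ...])
                                  ~~~^^^^^^^^^
IndexError: index -1 is out of bounds for axis 0 with size 0
```

play_rows:
  steps:
    - {"ax": 0, "ay": 0, "az": 0, "dx": 33, "dy": 8, "dz": 0, "claw": 42}
    - {"ax": 0, "ay": 0, "az": 0, "dx": 40, "dy": 10, "dz": 0, "claw": 42}
    - {"ax": 0, "ay": 0, "az": 0, "dx": 40, "dy": 10, "dz": 0, "claw": 42}
    - {"ax": 0, "ay": 0, "az": 0, "dx": 40, "dy": 10, "dz": 0, "claw": 42}
    - {"ax": 0, "ay": 0, "az": 0, "dx": 40, "dy": 10, "dz": 0, "claw": 42}
    - {"ax": 0, "ay": 0, "az": 0, "dx": 40, "dy": 10, "dz": 0, "claw": 42}
    - {"ax": 0, "ay": 0, "az": 0, "dx": 25, "dy": 6, "dz": 0, "claw": 42}
    - {"ax": 0, "ay": 0, "az": 0, "dx": 15, "dy": 4, "dz": 0, "claw": 42}
    - {"ax": 0, "ay": 0, "az": 0, "dx": 0, "dy": 0, "dz": 25, "claw": 42}
    - {"ax": 0, "ay": 0, "az": 0, "dx": 0, "dy": 0, "dz": 20, "claw": 42}
    - {"ax": 0, "ay": 0, "az": 0, "dx": 0, "dy": 0, "dz": 0, "claw": 42}
    - {"ax": 0, "ay": 0, "az": 0, "dx": 0, "dy": 0, "dz": 0, "claw": 42}

```text
time_s: 9.6
tcp_pos: [0.4445, -0.074, 0.0919]
ee_rot: [[0.168, -0.986, -0.0], [-0.986, -0.168, -0.0], [0.0, 0.0, -1.0]]
wrist_force: [0.5, -0.5, -0.2]
gripper_width: 0.485
gripper_force: 0.0
```

```bash
python3 -c "
from h import *
go([444.3,-74.2],28,190)
c=capture('side');P=cloud(c)*1000;q=pocket('F',1);L=(P[...,:2]-q)
m=(abs(L[...,0])<20)&(abs(L[...,1])<20)&(P[...,2]>20)&(P[...,2]<64)
for a,b in((20,45),(30,55),(52,64)):
  k=m&(P[...,2]>a)&(P[...,2]<b); r=cv2.minAreaRect(np.float32(P[k][:,:2]));print(k.sum(),np.round((*r[0],*r[1],r[2]),1),P[k].mean(0).round(1))
f=c['frame'][200:335,220:400]; cv2.imwrite('pics/s3.png',cv2.resize(f,None,fx=4.4,fy=4.4,interpolation=cv2.INTER_CUBIC))
"
```

```text
t 9.6 tcp [444.5 -74.   91.9] tool d [ 0.2  0.3 63.9] az -0.32 tilt [-0.01 -0.02]
79 [442.5 -75.9   7.7  12.8  49.6] [442.3 -76.6  32.6]
80 [445.2 -75.6  14.4   8.3   2.1] [442.5 -76.8  42.9]
42 [444.9 -74.6   9.3  13.3  80.1] [443.5 -74.8  57.1]
```

View pics/s3.png

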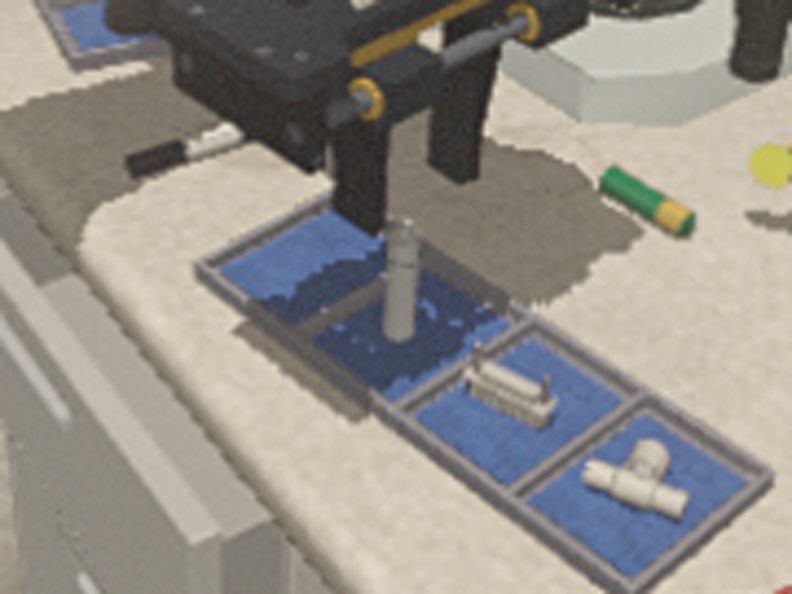

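The post at (402,280) is between the fingertips at (358,225) and (455,175). Descend and grip.

play_rows:
  steps:
    - {"ax": 0, "ay": 0, "az": 0, "dx": 0, "dy": 0, "dz": 20, "claw": 42}
    - {"ax": 0, "ay": 0, "az": 0, "dx": 0, "dy": 0, "dz": 20, "claw": 42}
    - {"ax": 0, "ay": 0, "az": 0, "dx": 0, "dy": 0, "dz": 14, "claw": 42}
    - {"ax": 0, "ay": 0, "az": 0, "dx": 0, "dy": 0, "dz": 10, "claw": 42}
    - {"ax": 0, "ay": 0, "az": 0, "dx": 0, "dy": 0, "dz": 0, "claw": 30}
    - {"ax": 0, "ay": 0, "az": 0, "dx": 0, "dy": 0, "dz": 0, "claw": 22}
    - {"ax": 0, "ay": 0, "az": 0, "dx": 0, "dy": 0, "dz": 0, "claw": 18}
    - {"ax": 0, "ay": 0, "az": 0, "dx": 0, "dy": 0, "dz": 0, "claw": 15}
    - {"ax": 0, "ay": 0, "az": 0, "dx": 0, "dy": 0, "dz": 0, "claw": 13}
    - {"ax": 0, "ay": 0, "az": 0, "dx": 0, "dy": 0, "dz": 0, "claw": 9}
    - {"ax": 0, "ay": 0, "az": 0, "dx": 0, "dy": 0, "dz": 0, "claw": 9}
    - {"ax": 0, "ay": 0, "az": 0, "dx": 0, "dy": 0, "dz": 0, "claw": 9}
    - {"ax": 0, "ay": 0, "az": 0, "dx": 0, "dy": 0, "dz": 0, "claw": 9}

```text
time_s: 10.95
tcp_pos: [0.4447, -0.0739, 0.0279]
ee_rot: [[0.169, -0.986, 0.001], [-0.986, -0.169, 0.0], [0.0, -0.001, -1.0]]
wrist_force: [-0.0, 1.3, 3.5]
gripper_width: 0.138
gripper_force: 30.0
```

play_rows:
  steps:
    - {"ax": 0, "ay": 0, "az": 0, "dx": 0, "dy": 0, "dz": -10, "claw": 9}
    - {"ax": 0, "ay": 0, "az": 0, "dx": 0, "dy": 0, "dz": -25, "claw": 9}
    - {"ax": 0, "ay": 0, "az": 0, "dx": 0, "dy": 0, "dz": -30, "claw": 9}
    - {"ax": 0, "ay": 0, "az": 0, "dx": 0, "dy": 0, "dz": -20, "claw": 9}
    - {"ax": 0, "ay": 0, "az": 6, "dx": 0, "dy": 0, "dz": 0, "claw": 9}
    - {"ax": 0, "ay": 0, "az": 7, "dx": 0, "dy": 0, "dz": 0, "claw": 9}
    - {"ax": 0, "ay": 0, "az": 6, "dx": 0, "dy": 0, "dz": 0, "claw": 9}
    - {"ax": 0, "ay": 0, "az": 0, "dx": 0, "dy": 0, "dz": 0, "claw": 9}

```text
time_s: 11.75
tcp_pos: [0.4437, -0.074, 0.1127]
ee_rot: [[-0.162, -0.987, -0.001], [-0.987, 0.162, 0.0], [-0.0, 0.001, -1.0]]
wrist_force: [-0.1, 0.6, -1.0]
gripper_width: 0.139
gripper_force: 30.0
```

```bash
python3 -c "
from h import *
go(pocket('E',2),112,170.8)"
```

```text
t 11.75 tcp [443.7 -74.  112.7] tool d [-340.2   24.2    0.8] az -0.1 tilt [-0.03  0.01]
```

play_rows:
  steps:
    - {"ax": 0, "ay": 0, "az": 0, "dx": -15, "dy": 0, "dz": 0, "claw": 9}
    - {"ax": 0, "ay": 0, "az": 0, "dx": -30, "dy": 2, "dz": 0, "claw": 9}
    - {"ax": 0, "ay": 0, "az": 0, "dx": -33, "dy": 2, "dz": 0, "claw": 9}
    - {"ax": 0, "ay": 0, "az": 0, "dx": -33, "dy": 2, "dz": 0, "claw": 9}
    - {"ax": 0, "ay": 0, "az": 0, "dx": -33, "dy": 2, "dz": 0, "claw": 9}
    - {"ax": 0, "ay": 0, "az": 0, "dx": -33, "dy": 2, "dz": 0, "claw": 9}
    - {"ax": 0, "ay": 0, "az": 0, "dx": -33, "dy": 2, "dz": 0, "claw": 9}
    - {"ax": 0, "ay": 0, "az": 0, "dx": -33, "dy": 2, "dz": 0, "claw": 9}
    - {"ax": 0, "ay": 0, "az": 0, "dx": -33, "dy": 3, "dz": 0, "claw": 9}
    - {"ax": 0, "ay": 0, "az": 0, "dx": -30, "dy": 3, "dz": 0, "claw": 9}
    - {"ax": 0, "ay": 0, "az": 0, "dx": -22, "dy": 3, "dz": 0, "claw": 9}
    - {"ax": 0, "ay": 0, "az": 0, "dx": -12, "dy": 1, "dz": 0, "claw": 9}
    - {"ax": 0, "ay": 0, "az": 0, "dx": 0, "dy": 0, "dz": 25, "claw": 9}
    - {"ax": 0, "ay": 0, "az": 0, "dx": 0, "dy": 0, "dz": 25, "claw": 9}
    - {"ax": 0, "ay": 0, "az": 0, "dx": 0, "dy": 0, "dz": 20, "claw": 9}
    - {"ax": 0, "ay": 0, "az": 0, "dx": 0, "dy": 0, "dz": 0, "claw": 9}
    - {"ax": 0, "ay": 0, "az": 0, "dx": 0, "dy": 0, "dz": 0, "claw": 9}

```text
time_s: 13.45
tcp_pos: [0.4756, 0.2651, 0.0427]
ee_rot: [[-0.161, -0.987, -0.0], [-0.987, 0.161, -0.001], [0.001, 0.0, -1.0]]
wrist_force: [0.6, 0.2, -1.7]
gripper_width: 0.141
gripper_force: 30.0
```

```bash
python3 -c "
from h import *
go(pocket('E',2),28.3,170.8)"
```

```text
t 13.45 tcp [475.6 265.1  42.7] tool d [-0.5  0.9 14.4] az -0.05 tilt [-0.02 -0.04]
```

play_rows:
  steps:
    - {"ax": 0, "ay": 0, "az": 0, "dx": -0.5, "dy": 0.8, "dz": 7, "claw": 9}
    - {"ax": 0, "ay": 0, "az": 0, "dx": 0, "dy": 0, "dz": 4, "claw": 9}
    - {"ax": 0, "ay": 0, "az": 0, "dx": 0, "dy": 0, "dz": 2, "claw": 9}
    - {"ax": 0, "ay": 0, "az": 0, "dx": 0, "dy": 0, "dz": 1.3, "claw": 9}
    - {"ax": 0, "ay": 0, "az": 0, "dx": 0, "dy": 0, "dz": 0, "claw": 9}
    - {"ax": 0, "ay": 0, "az": 0, "dx": 0, "dy": 0, "dz": 0, "claw": 9}
    - {"ax": 0, "ay": 0, "az": 0, "dx": 0, "dy": 0, "dz": 0, "claw": 9}

```text
time_s: 14.15
tcp_pos: [0.4749, 0.2662, 0.0284]
ee_rot: [[-0.161, -0.987, 0.0], [-0.987, 0.161, 0.0], [-0.0, -0.0, -1.0]]
wrist_force: [-0.5, -0.6, -0.5]
gripper_width: 0.14
gripper_force: 30.0
```

play_rows:
  steps:
    - {"ax": 0, "ay": 0, "az": 0, "dx": 0, "dy": 0, "dz": 0, "claw": 14}
    - {"ax": 0, "ay": 0, "az": 0, "dx": 0, "dy": 0, "dz": 0, "claw": 20}
    - {"ax": 0, "ay": 0, "az": 0, "dx": 0, "dy": 0, "dz": 0, "claw": 36}
    - {"ax": 0, "ay": 0, "az": 0, "dx": 0, "dy": 0, "dz": 0, "claw": 36}
    - {"ax": 0, "ay": 0, "az": 0, "dx": 0, "dy": 0, "dz": 0, "claw": 36}
    - {"ax": 0, "ay": 0, "az": 0, "dx": 0, "dy": 0, "dz": -10, "claw": 36}
    - {"ax": 0, "ay": 0, "az": 0, "dx": 0, "dy": 0, "dz": -20, "claw": 36}
    - {"ax": 0, "ay": 0, "az": 0, "dx": 0, "dy": 0, "dz": -30, "claw": 36}
    - {"ax": 0, "ay": 0, "az": 0, "dx": 0, "dy": 0, "dz": -30, "claw": 36}
    - {"ax": 0, "ay": 0, "az": 0, "dx": 0, "dy": 0, "dz": -25, "claw": 36}
    - {"ax": 0, "ay": 0, "az": -8, "dx": 0, "dy": 0, "dz": 0, "claw": 36}
    - {"ax": 0, "ay": 0, "az": -8, "dx": 0, "dy": 0, "dz": 0, "claw": 36}
    - {"ax": 0, "ay": 0, "az": -8, "dx": 0, "dy": 0, "dz": 0, "claw": 36}
    - {"ax": 0, "ay": 0, "az": -6, "dx": 0, "dy": 0, "dz": 0, "claw": 36}
    - {"ax": 0, "ay": 0, "az": 0, "dx": 0, "dy": 0, "dz": 0, "claw": 36}

```text
time_s: 15.65
tcp_pos: [0.4748, 0.2661, 0.144]
ee_rot: [[0.353, -0.935, 0.001], [-0.935, -0.353, 0.001], [-0.0, -0.001, -1.0]]
wrist_force: [0.8, -0.0, -0.2]
gripper_width: 0.413
gripper_force: 0.0
```

```bash
python3 -c "
from h import *
c=capture('side');P=cloud(c)*1000
for i,a,b in((3,28,45),(2,30,70)):
  q=pocket('E',i);L=(P[...,:2]-q)@rot(-9.2)
  m=(abs(L[...,0])<30)&(abs(L[...,1])<25)&(P[...,2]>a)&(P[...,2]<b); r=cv2.minAreaRect(np.float32(L[m])); print(m.sum(),np.round((*r[0],*r[1]),1),P[m][:,2].max())
m=(abs(P[...,0]-457)<28)&(abs(P[...,1]+136)<25)&(P[...,2]>9)&(P[...,2]<35)
for a,b in((10,40),(14,18.5),(14,40)):
  k=m&(P[...,2]>a)&(P[...,2]<b);r=cv2.minAreaRect(np.float32(P[k][:,:2]));print('hood',np.round((*r[0],*r[1],r[2]),1),k.sum())
go([455.7,-134.8],137,201)
f=c['frame'][140:335,190:400]; cv2.imwrite('pics/s4.png',cv2.resize(f,None,fx=3,fy=3,interpolation=cv2.INTER_CUBIC))"
```

```text
75 [-1.3 -0.3 30.3 28.5] 37.97022954515106
60 [-2.9 -2.8  9.6 10.9] 63.90116584810579
hood [ 454.9 -134.1   12.8   36.3   18.1] 159
hood [ 455.4 -133.6   11.3   35.7   17.7] 44
hood [ 454.9 -134.1   12.8   36.3   18.1] 126
t 15.7 tcp [474.8 266.1 143.9] tool d [368.6 158.8   6.7] az -0.41 tilt [0.03 0.03]
```

View pics/s4.png

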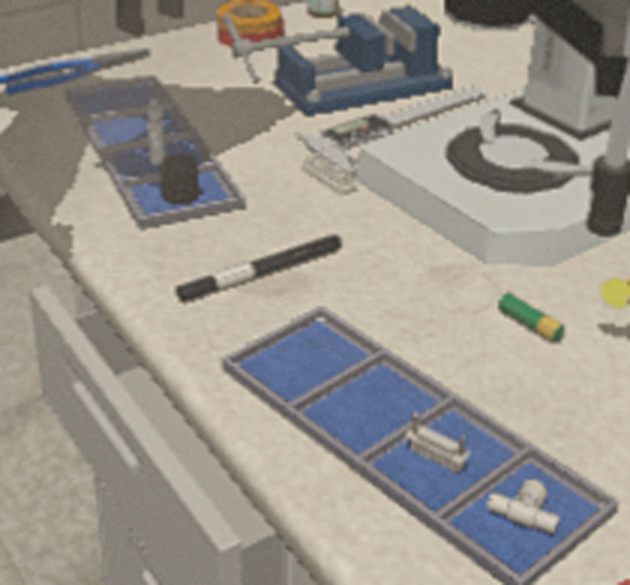

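Tube at (180,178) and post at (157,130) stand upright in the right-end and next pocket. The hood and tee are undisturbed. The hood is next.

play_rows:
  steps:
    - {"ax": 0, "ay": 0, "az": 1, "dx": 18, "dy": 8, "dz": 0, "claw": 28}
    - {"ax": 0, "ay": 0, "az": 0, "dx": 38, "dy": 16, "dz": 0, "claw": 28}
    - {"ax": 0, "ay": 0, "az": 0, "dx": 38, "dy": 16, "dz": 0, "claw": 28}
    - {"ax": 0, "ay": 0, "az": 0, "dx": 38, "dy": 16, "dz": 0, "claw": 28}
    - {"ax": 0, "ay": 0, "az": 0, "dx": 38, "dy": 16, "dz": 0, "claw": 28}
    - {"ax": 0, "ay": 0, "az": 0, "dx": 38, "dy": 16, "dz": 0, "claw": 28}
    - {"ax": 0, "ay": 0, "az": 0, "dx": 38, "dy": 16, "dz": 0, "claw": 28}
    - {"ax": 0, "ay": 0, "az": 0, "dx": 38, "dy": 16, "dz": 0, "claw": 28}
    - {"ax": 0, "ay": 0, "az": 0, "dx": 38, "dy": 16, "dz": 0, "claw": 28}
    - {"ax": 0, "ay": 0, "az": 0, "dx": 25, "dy": 11, "dz": 0, "claw": 28}
    - {"ax": 0, "ay": 0, "az": 0, "dx": 15, "dy": 6, "dz": 0, "claw": 28}
    - {"ax": 0, "ay": 0, "az": 0, "dx": 0, "dy": 0, "dz": 30, "claw": 28}
    - {"ax": 0, "ay": 0, "az": 0, "dx": 0, "dy": 0, "dz": 35, "claw": 28}
    - {"ax": 0, "ay": 0, "az": 0, "dx": 0, "dy": 0, "dz": 20, "claw": 28}
    - {"ax": 0, "ay": 0, "az": 0, "dx": 0, "dy": 0, "dz": 0, "claw": 28}
    - {"ax": 0, "ay": 0, "az": 0, "dx": 0, "dy": 0, "dz": 0, "claw": 28}

```text
time_s: 17.3
tcp_pos: [0.4531, -0.1267, 0.0587]
ee_rot: [[0.336, -0.942, -0.0], [-0.942, -0.336, -0.0], [0.0, 0.0, -1.0]]
wrist_force: [-0.0, -0.1, -0.4]
gripper_width: 0.318
gripper_force: 0.0
```

```bash
python3 -c "
from h import *
go([455.4,-134.6],22.5,199.5)
c=capture('side')
f=c['frame'][220:335,270:400]; cv2.imwrite('pics/s5.png',cv2.resize(f,None,fx=5,fy=5,interpolation=cv2.INTER_CUBIC))"
```

```text
t 17.3 tcp [ 453.1 -126.7   58.7] tool d [ 8.2  0.5 36.2] az 0.15 tilt [-0.   -0.02]
```

View pics/s5.png

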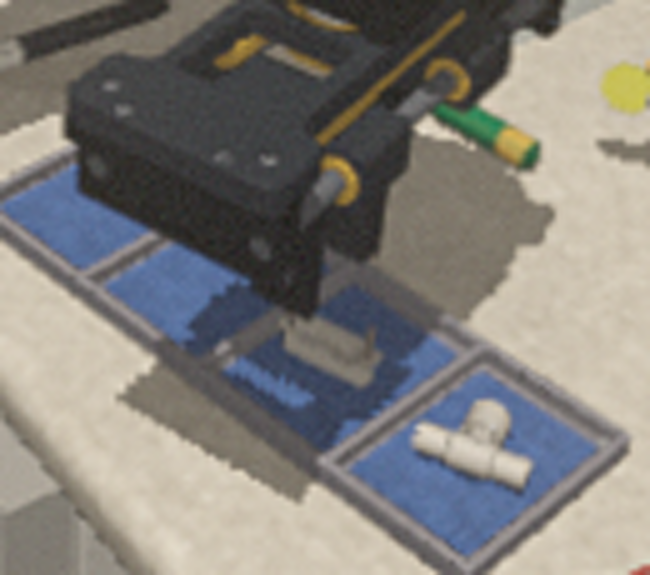

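The hood is at (335,350). The fingers at (305,300) are 8 mm short along tool x. I'll correct that, lower and grip.

play_rows:
  steps:
    - {"ax": 0, "ay": 0, "az": 0, "dx": 8, "dy": 0.5, "dz": 0, "claw": 28}
    - {"ax": 0, "ay": 0, "az": 0, "dx": 0, "dy": 0, "dz": 0, "claw": 28}
    - {"ax": 0, "ay": 0, "az": 0, "dx": 0, "dy": 0, "dz": 12, "claw": 28}
    - {"ax": 0, "ay": 0, "az": 0, "dx": 0, "dy": 0, "dz": 12, "claw": 28}
    - {"ax": 0, "ay": 0, "az": 0, "dx": 0, "dy": 0, "dz": 8, "claw": 28}
    - {"ax": 0, "ay": 0, "az": 0, "dx": 0, "dy": 0, "dz": 4, "claw": 28}
    - {"ax": 0, "ay": 0, "az": 0, "dx": 0, "dy": 0, "dz": 0, "claw": 28}
    - {"ax": 0, "ay": 0, "az": 0, "dx": 0, "dy": 0, "dz": 0, "claw": 20}
    - {"ax": 0, "ay": 0, "az": 0, "dx": 0, "dy": 0, "dz": 0, "claw": 16}
    - {"ax": 0, "ay": 0, "az": 0, "dx": 0, "dy": 0, "dz": 0, "claw": 13}
    - {"ax": 0, "ay": 0, "az": 0, "dx": 0, "dy": 0, "dz": 0, "claw": 8}
    - {"ax": 0, "ay": 0, "az": 0, "dx": 0, "dy": 0, "dz": 0, "claw": 8}
    - {"ax": 0, "ay": 0, "az": 0, "dx": 0, "dy": 0, "dz": 0, "claw": 8}
    - {"ax": 0, "ay": 0, "az": 0, "dx": 0, "dy": 0, "dz": 0, "claw": 8}

```text
time_s: 18.75
tcp_pos: [0.4556, -0.134, 0.0225]
ee_rot: [[0.337, -0.941, 0.0], [-0.941, -0.337, -0.0], [0.0, -0.0, -1.0]]
wrist_force: [-0.8, 0.8, 2.6]
gripper_width: 0.13
gripper_force: 30.0
```

play_rows:
  steps:
    - {"ax": 0, "ay": 0, "az": 0, "dx": 0, "dy": 0, "dz": -10, "claw": 8}
    - {"ax": 0, "ay": 0, "az": 0, "dx": 0, "dy": 0, "dz": -25, "claw": 8}
    - {"ax": 0, "ay": 0, "az": 0, "dx": 0, "dy": 0, "dz": -35, "claw": 8}
    - {"ax": 0, "ay": 0, "az": 0, "dx": 0, "dy": 0, "dz": -30, "claw": 8}
    - {"ax": 0, "ay": 0, "az": 7, "dx": 0, "dy": 0, "dz": 0, "claw": 8}
    - {"ax": 0, "ay": 0, "az": 7, "dx": 0, "dy": 0, "dz": 0, "claw": 8}
    - {"ax": 0, "ay": 0, "az": 7, "dx": 0, "dy": 0, "dz": 0, "claw": 8}
    - {"ax": 0, "ay": 0, "az": 7.8, "dx": 0, "dy": 0, "dz": 0, "claw": 8}
    - {"ax": 0, "ay": 0, "az": 0, "dx": 0, "dy": 0, "dz": 0, "claw": 8}
    - {"ax": 0, "ay": 0, "az": 0, "dx": 0, "dy": 0, "dz": 0, "claw": 8}

```text
time_s: 19.75
tcp_pos: [0.4553, -0.134, 0.1226]
ee_rot: [[-0.155, -0.988, 0.0], [-0.988, 0.155, 0.0], [-0.0, -0.0, -1.0]]
wrist_force: [-0.2, 0.5, -0.2]
gripper_width: 0.126
gripper_force: 30.0
```

```bash
python3 -c "
from h import *
go(pocket('E',1),122,170.8)"
```

```text
t 19.75 tcp [ 455.3 -134.   122.6] tool d [-457.9   42.5    0.6] az 0.27 tilt [0.02 0.  ]
```

play_rows:
  steps:
    - {"ax": 0, "ay": 0, "az": 0.3, "dx": -18, "dy": 2, "dz": 0, "claw": 8}
    - {"ax": 0, "ay": 0, "az": 0, "dx": -34, "dy": 3, "dz": 0, "claw": 8}
    - {"ax": 0, "ay": 0, "az": 0, "dx": -34, "dy": 3, "dz": 0, "claw": 8}
    - {"ax": 0, "ay": 0, "az": 0, "dx": -34, "dy": 3, "dz": 0, "claw": 8}
    - {"ax": 0, "ay": 0, "az": 0, "dx": -34, "dy": 3, "dz": 0, "claw": 8}
    - {"ax": 0, "ay": 0, "az": 0, "dx": -34, "dy": 3, "dz": 0, "claw": 8}
    - {"ax": 0, "ay": 0, "az": 0, "dx": -34, "dy": 3, "dz": 0, "claw": 8}
    - {"ax": 0, "ay": 0, "az": 0, "dx": -34, "dy": 3, "dz": 0, "claw": 8}
    - {"ax": 0, "ay": 0, "az": 0, "dx": -34, "dy": 3, "dz": 0, "claw": 8}
    - {"ax": 0, "ay": 0, "az": 0, "dx": -34, "dy": 3, "dz": 0, "claw": 8}
    - {"ax": 0, "ay": 0, "az": 0, "dx": -34, "dy": 3, "dz": 0, "claw": 8}
    - {"ax": 0, "ay": 0, "az": 0, "dx": -34, "dy": 3, "dz": 0, "claw": 8}
    - {"ax": 0, "ay": 0, "az": 0, "dx": -32, "dy": 3, "dz": 0, "claw": 8}
    - {"ax": 0, "ay": 0, "az": 0, "dx": -22, "dy": 3, "dz": 0, "claw": 8}
    - {"ax": 0, "ay": 0, "az": 0, "dx": -12, "dy": 1, "dz": 0, "claw": 8}
    - {"ax": 0, "ay": 0, "az": 0, "dx": 0, "dy": 0, "dz": 30, "claw": 8}
    - {"ax": 0, "ay": 0, "az": 0, "dx": 0, "dy": 0, "dz": 30, "claw": 8}
    - {"ax": 0, "ay": 0, "az": 0, "dx": 0, "dy": 0, "dz": 18, "claw": 8}
    - {"ax": 0, "ay": 0, "az": 0, "dx": 0, "dy": 0, "dz": 0, "claw": 8}
    - {"ax": 0, "ay": 0, "az": 0, "dx": 0, "dy": 0, "dz": 0, "claw": 8}

```text
time_s: 21.75
tcp_pos: [0.4889, 0.3244, 0.0446]
ee_rot: [[-0.163, -0.987, 0.0], [-0.987, 0.163, -0.0], [0.0, -0.0, -1.0]]
wrist_force: [0.9, 0.2, 0.6]
gripper_width: 0.125
gripper_force: 30.0
```

```bash
python3 -c "
from h import *
go(pocket('E',1),22.5,170.8)"
```

```text
t 21.75 tcp [488.9 324.4  44.6] tool d [ 0.2  4.6 22.1] az -0.15 tilt [ 0.01 -0.02]
```

play_rows:
  steps:
    - {"ax": 0, "ay": 0, "az": 0, "dx": 0, "dy": 4.5, "dz": 0, "claw": 8}
    - {"ax": 0, "ay": 0, "az": 0, "dx": 0, "dy": 0, "dz": 12, "claw": 8}
    - {"ax": 0, "ay": 0, "az": 0, "dx": 0, "dy": 0, "dz": 6, "claw": 8}
    - {"ax": 0, "ay": 0, "az": 0, "dx": 0, "dy": 0, "dz": 2.5, "claw": 8}
    - {"ax": 0, "ay": 0, "az": 0, "dx": 0, "dy": 0, "dz": 1.3, "claw": 8}
    - {"ax": 0, "ay": 0, "az": 0, "dx": 0, "dy": 0, "dz": 0, "claw": 8}
    - {"ax": 0, "ay": 0, "az": 0, "dx": 0, "dy": 0, "dz": 0, "claw": 8}
    - {"ax": 0, "ay": 0, "az": 0, "dx": 0, "dy": 0, "dz": 0, "claw": 8}

```text
time_s: 22.55
tcp_pos: [0.4843, 0.3256, 0.0226]
ee_rot: [[-0.163, -0.987, 0.0], [-0.987, 0.163, 0.0], [-0.0, -0.0, -1.0]]
wrist_force: [-0.9, -0.4, 0.6]
gripper_width: 0.125
gripper_force: 30.0
```

```bash
python3 -c "
from h import *
go(pocket('E',1),22.5,170.8)"
```

```text
t 22.55 tcp [484.3 325.6  22.6] tool d [ 0.6 -0.2  0.1] az -0.19 tilt [0.02 0.02]
```

play_rows:
  steps:
    - {"ax": 0, "ay": 0, "az": 0, "dx": 0, "dy": 0, "dz": 0, "claw": 14}
    - {"ax": 0, "ay": 0, "az": 0, "dx": 0, "dy": 0, "dz": 0, "claw": 20}
    - {"ax": 0, "ay": 0, "az": 0, "dx": 0, "dy": 0, "dz": 0, "claw": 28}
    - {"ax": 0, "ay": 0, "az": 0, "dx": 0, "dy": 0, "dz": 0, "claw": 28}
    - {"ax": 0, "ay": 0, "az": 0, "dx": 0, "dy": 0, "dz": -10, "claw": 28}
    - {"ax": 0, "ay": 0, "az": 0, "dx": 0, "dy": 0, "dz": -20, "claw": 28}
    - {"ax": 0, "ay": 0, "az": 0, "dx": 0, "dy": 0, "dz": -30, "claw": 28}
    - {"ax": 0, "ay": 0, "az": 0, "dx": 0, "dy": 0, "dz": -35, "claw": 28}
    - {"ax": 0, "ay": 0, "az": 0, "dx": 0, "dy": 0, "dz": -25, "claw": 28}
    - {"ax": 0, "ay": 0, "az": -8, "dx": 0, "dy": 0, "dz": 0, "claw": 36}
    - {"ax": 0, "ay": 0, "az": -8, "dx": 0, "dy": 0, "dz": 0, "claw": 36}
    - {"ax": 0, "ay": 0, "az": -8, "dx": 0, "dy": 0, "dz": 0, "claw": 36}
    - {"ax": 0, "ay": 0, "az": -8, "dx": 0, "dy": 0, "dz": 0, "claw": 36}
    - {"ax": 0, "ay": 0, "az": -7, "dx": 0, "dy": 0, "dz": 0, "claw": 36}
    - {"ax": 0, "ay": 0, "az": 0, "dx": 0, "dy": 0, "dz": 0, "claw": 36}

```text
time_s: 24.05
tcp_pos: [0.4842, 0.3255, 0.1432]
ee_rot: [[0.494, -0.869, 0.001], [-0.869, -0.494, 0.001], [-0.0, -0.001, -1.0]]
wrist_force: [-1.1, 0.0, -0.1]
gripper_width: 0.414
gripper_force: 0.0
```

```bash
python3 -c "
from h import *
c=capture('side');P=cloud(c)*1000
for i,a,b in((3,28,45),(2,30,70),(1,10,40)):
  q=pocket('E',i);L=(P[...,:2]-q)@rot(-9.2)
  m=(abs(L[...,0])<30)&(abs(L[...,1])<24)&(P[...,2]>a)&(P[...,2]<b); r=cv2.minAreaRect(np.float32(L[m])); print(m.sum(),np.round((*r[0],*r[1],r[2]),1),P[m][:,2].max())
m=(abs(P[...,0]-470)<28)&(abs(P[...,1]+196)<26)&(P[...,2]<35)
for a,b in((9.5,40),(11,40),(13,40),(15,40)):
  k=m&(P[...,2]>a)&(P[...,2]<b);r=cv2.minAreaRect(np.float32(P[k][:,:2]));print('tee',np.round((*r[0],*r[1],r[2]),1),k.sum())
hsv=cv2.cvtColor(c['frame'],cv2.COLOR_BGR2HSV)
t=m&(hsv[...,1]<90); v,u=np.nonzero(t); w=plane(c,np.c_[u,v],.013)[:,:2]*1000;k=abs(w-[470,-196]).max(1)<30;r=cv2.minAreaRect(np.float32(w[k]));print('teecol',np.round((*r[0],*r[1],r[2]),1))
go([471,-194],137,210)
f=c['frame'][140:335,190:400]; cv2.imwrite('pics/s6.png',cv2.resize(f,None,fx=3,fy=3,interpolation=cv2.INTER_CUBIC))"
```

```text
71 [-1.1  0.1 30.5 28.4 33. ] 36.52419686172148
60 [-2.7 -2.6  9.2 10.9 70.1] 62.73868502737612
44 [-2.6  2.9 10.6 39.6  6.1] 30.153409478962278
tee [ 471.7 -194.6   27.9   69.6   29.8] 230
tee [ 475.1 -200.5   27.9   53.2   29.7] 216
tee [ 471.5 -194.2   27.9   38.8   29.7] 194
tee [ 472.  -194.3   27.1   38.9   28.1] 154
teecol [ 468.  -198.6   47.9   60.     8.4]
t 24.1 tcp [484.2 325.5 143.1] tool d [445.8 267.    5.8] az -0.53 tilt [0.03 0.03]
```

View pics/s6.png

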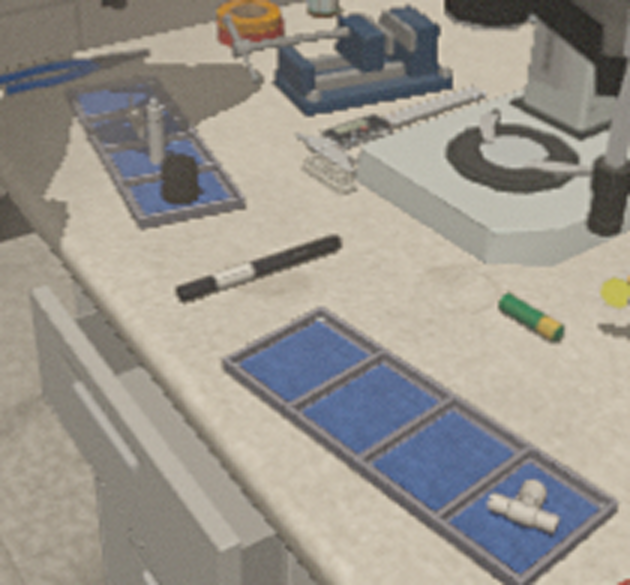

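The three parts are placed in order and the tee is alone at (525,505). Before descending there, I'll check for tall things around it.

play_rows:
  steps:
    - {"ax": 0, "ay": 0, "az": 0, "dx": 15, "dy": 9, "dz": 0, "claw": 36}
    - {"ax": 0, "ay": 0, "az": 0, "dx": 34, "dy": 20.4, "dz": 0, "claw": 36}
    - {"ax": 0, "ay": 0, "az": 0, "dx": 34, "dy": 20.4, "dz": 0, "claw": 36}
    - {"ax": 0, "ay": 0, "az": 0, "dx": 34, "dy": 20.4, "dz": 0, "claw": 36}
    - {"ax": 0, "ay": 0, "az": 0, "dx": 34, "dy": 20.4, "dz": 0, "claw": 36}
    - {"ax": 0, "ay": 0, "az": 0, "dx": 34, "dy": 20.4, "dz": 0, "claw": 36}
    - {"ax": 0, "ay": 0, "az": 0, "dx": 34, "dy": 20.4, "dz": 0, "claw": 36}
    - {"ax": 0, "ay": 0, "az": 0, "dx": 34, "dy": 20.4, "dz": 0, "claw": 36}
    - {"ax": 0, "ay": 0, "az": 0, "dx": 34, "dy": 20.4, "dz": 0, "claw": 36}
    - {"ax": 0, "ay": 0, "az": 0, "dx": 34, "dy": 20.4, "dz": 0, "claw": 36}
    - {"ax": 0, "ay": 0, "az": 0, "dx": 34, "dy": 20.4, "dz": 0, "claw": 36}
    - {"ax": 0, "ay": 0, "az": 0, "dx": 34, "dy": 20.4, "dz": 0, "claw": 36}
    - {"ax": 0, "ay": 0, "az": 0, "dx": 34, "dy": 20.4, "dz": 0, "claw": 36}
    - {"ax": 0, "ay": 0, "az": 0, "dx": 15, "dy": 9, "dz": 0, "claw": 36}
    - {"ax": 0, "ay": 0, "az": 0, "dx": 7, "dy": 4.2, "dz": 0, "claw": 36}
    - {"ax": 0, "ay": 0, "az": 0, "dx": 0, "dy": 0, "dz": 0, "claw": 36}
    - {"ax": 0, "ay": 0, "az": 0, "dx": 0, "dy": 0, "dz": 0, "claw": 36}

```text
time_s: 25.8
tcp_pos: [0.4716, -0.1929, 0.1425]
ee_rot: [[0.494, -0.87, -0.0], [-0.87, -0.494, 0.0], [-0.0, 0.0, -1.0]]
wrist_force: [-0.5, 0.2, 0.1]
gripper_width: 0.417
gripper_force: 0.0
```

```bash
python3 -c "
from h import *
go([471.6,-194.3],22.5,209.5)
for n in('top','side'):
  c=np.load(n+'0.npy',allow_pickle=True).item();P=cloud(c)*1000;L=(P[...,:2]-[471.6,-194.3])@rot(29.5)
  m=(abs(L[...,0])<110)&(abs(L[...,1])<55)&(P[...,2]<300); print(n,np.sort(P[m][:,2])[-8:].round())
"
```

```text
t 25.8 tcp [ 471.6 -192.9  142.5] tool d [  1.2   0.7 120. ] az 0.09 tilt [-0.01  0.01]
top [22. 23. 23. 23. 23. 23. 23. 30.]
side [24. 26. 26. 27. 28. 29. 30. 32.]
```

Nothing there is taller than about 32 mm, so I can go down.

play_rows:
  steps:
    - {"ax": 0, "ay": 0, "az": 0, "dx": 1.2, "dy": 0.7, "dz": 20, "claw": 36}
    - {"ax": 0, "ay": 0, "az": 0, "dx": 0, "dy": 0, "dz": 30, "claw": 36}
    - {"ax": 0, "ay": 0, "az": 0, "dx": 0, "dy": 0, "dz": 25, "claw": 36}
    - {"ax": 0, "ay": 0, "az": 0, "dx": 0, "dy": 0, "dz": 15, "claw": 36}
    - {"ax": 0, "ay": 0, "az": 0, "dx": 0, "dy": 0, "dz": 15, "claw": 36}
    - {"ax": 0, "ay": 0, "az": 0, "dx": 0, "dy": 0, "dz": 10, "claw": 36}
    - {"ax": 0, "ay": 0, "az": 0, "dx": 0, "dy": 0, "dz": 5, "claw": 36}
    - {"ax": 0, "ay": 0, "az": 0, "dx": 0, "dy": 0, "dz": 0, "claw": 36}
    - {"ax": 0, "ay": 0, "az": 0, "dx": 0, "dy": 0, "dz": 0, "claw": 32}
    - {"ax": 0, "ay": 0, "az": 0, "dx": 0, "dy": 0, "dz": 0, "claw": 28}
    - {"ax": 0, "ay": 0, "az": 0, "dx": 0, "dy": 0, "dz": 0, "claw": 26}
    - {"ax": 0, "ay": 0, "az": 0, "dx": 0, "dy": 0, "dz": 0, "claw": 21}
    - {"ax": 0, "ay": 0, "az": 0, "dx": 0, "dy": 0, "dz": 0, "claw": 21}
    - {"ax": 0, "ay": 0, "az": 0, "dx": 0, "dy": 0, "dz": 0, "claw": 21}
    - {"ax": 0, "ay": 0, "az": 0, "dx": 0, "dy": 0, "dz": 0, "claw": 21}

```text
time_s: 27.3
tcp_pos: [0.4721, -0.1949, 0.0229]
ee_rot: [[0.494, -0.869, 0.001], [-0.869, -0.494, -0.0], [0.001, -0.0, -1.0]]
wrist_force: [-1.0, 1.9, 5.8]
gripper_width: 0.291
gripper_force: 30.0
```

play_rows:
  steps:
    - {"ax": 0, "ay": 0, "az": 0, "dx": 0, "dy": 0, "dz": -10, "claw": 21}
    - {"ax": 0, "ay": 0, "az": 0, "dx": 0, "dy": 0, "dz": -25, "claw": 21}
    - {"ax": 0, "ay": 0, "az": 0, "dx": 0, "dy": 0, "dz": -35, "claw": 21}
    - {"ax": 0, "ay": 0, "az": 0, "dx": 0, "dy": 0, "dz": -30, "claw": 21}
    - {"ax": 0, "ay": 0, "az": 7, "dx": 0, "dy": 0, "dz": 0, "claw": 21}
    - {"ax": 0, "ay": 0, "az": 8, "dx": 0, "dy": 0, "dz": 0, "claw": 21}
    - {"ax": 0, "ay": 0, "az": 8, "dx": 0, "dy": 0, "dz": 0, "claw": 21}
    - {"ax": 0, "ay": 0, "az": 8, "dx": 0, "dy": 0, "dz": 0, "claw": 21}
    - {"ax": 0, "ay": 0, "az": 7.8, "dx": 0, "dy": 0, "dz": 0, "claw": 21}
    - {"ax": 0, "ay": 0, "az": 0, "dx": 0, "dy": 0, "dz": 0, "claw": 21}
    - {"ax": 0, "ay": 0, "az": 0, "dx": 0, "dy": 0, "dz": 0, "claw": 21}

```text
time_s: 28.4
tcp_pos: [0.4717, -0.1948, 0.1226]
ee_rot: [[-0.157, -0.988, 0.0], [-0.988, 0.157, 0.0], [-0.0, 0.0, -1.0]]
wrist_force: [0.6, 0.3, 0.0]
gripper_width: 0.289
gripper_force: 30.0
```

```bash
python3 -c "
from h import *
go(pocket('E',0),122,170.8)
c=capture('side');f=c['frame'][190:335,250:420]; cv2.imwrite('pics/s7.png',cv2.resize(f,None,fx=4,fy=4,interpolation=cv2.INTER_CUBIC))"
```

```text
t 28.4 tcp [ 471.7 -194.8  122.6] tool d [-575.2   68.9    0.6] az 0.17 tilt [0. 0.]
```

View pics/s7.png

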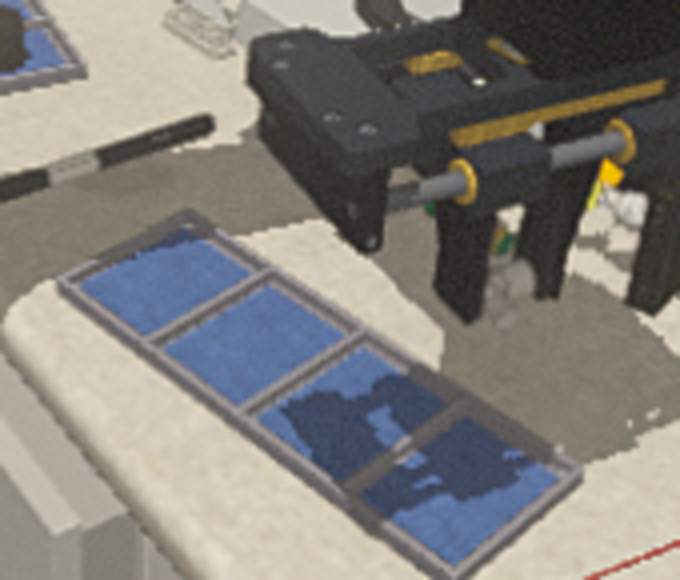

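The tee is held level between the fingers at (510,285). Carry it over.

play_rows:
  steps:
    - {"ax": 0, "ay": 0, "az": 0, "dx": -15, "dy": 2, "dz": 0, "claw": 21}
    - {"ax": 0, "ay": 0, "az": 0, "dx": -35, "dy": 4, "dz": 0, "claw": 21}
    - {"ax": 0, "ay": 0, "az": 0, "dx": -35, "dy": 4, "dz": 0, "claw": 21}
    - {"ax": 0, "ay": 0, "az": 0, "dx": -35, "dy": 4, "dz": 0, "claw": 21}
    - {"ax": 0, "ay": 0, "az": 0, "dx": -35, "dy": 4, "dz": 0, "claw": 21}
    - {"ax": 0, "ay": 0, "az": 0, "dx": -35, "dy": 4, "dz": 0, "claw": 21}
    - {"ax": 0, "ay": 0, "az": 0, "dx": -35, "dy": 4, "dz": 0, "claw": 21}
    - {"ax": 0, "ay": 0, "az": 0, "dx": -35, "dy": 4, "dz": 0, "claw": 21}
    - {"ax": 0, "ay": 0, "az": 0, "dx": -35, "dy": 4, "dz": 0, "claw": 21}
    - {"ax": 0, "ay": 0, "az": 0, "dx": -35, "dy": 4, "dz": 0, "claw": 21}
    - {"ax": 0, "ay": 0, "az": 0, "dx": -35, "dy": 4, "dz": 0, "claw": 21}
    - {"ax": 0, "ay": 0, "az": 0, "dx": -35, "dy": 4, "dz": 0, "claw": 21}
    - {"ax": 0, "ay": 0, "az": 0, "dx": -35, "dy": 4, "dz": 0, "claw": 21}
    - {"ax": 0, "ay": 0, "az": 0, "dx": -35, "dy": 4, "dz": 0, "claw": 21}
    - {"ax": 0, "ay": 0, "az": 0, "dx": -35, "dy": 4, "dz": 0, "claw": 21}
    - {"ax": 0, "ay": 0, "az": 0, "dx": -35, "dy": 4, "dz": 0, "claw": 21}
    - {"ax": 0, "ay": 0, "az": 0, "dx": -22, "dy": 4, "dz": 0, "claw": 21}
    - {"ax": 0, "ay": 0, "az": 0, "dx": -13, "dy": 3, "dz": 0, "claw": 21}
    - {"ax": 0, "ay": 0, "az": 0, "dx": 0, "dy": 0, "dz": 0, "claw": 21}
    - {"ax": 0, "ay": 0, "az": 0, "dx": 0, "dy": 0, "dz": 0, "claw": 21}

```text
time_s: 30.45
tcp_pos: [0.4953, 0.383, 0.1222]
ee_rot: [[-0.159, -0.987, -0.001], [-0.987, 0.159, -0.001], [0.001, 0.001, -1.0]]
wrist_force: [1.2, -0.5, -0.7]
gripper_width: 0.289
gripper_force: 30.0
```

```bash
python3 -c "
from h import *
go(pocket('E',0),22.8,170.8)"
```

```text
t 30.45 tcp [495.3 383.  122.2] tool d [-1.   1.4 99.4] az 0.03 tilt [-0.05 -0.05]
```

play_rows:
  steps:
    - {"ax": 0, "ay": 0, "az": 0, "dx": -1, "dy": 1.4, "dz": 20, "claw": 21}
    - {"ax": 0, "ay": 0, "az": 0, "dx": 0, "dy": 0, "dz": 25, "claw": 21}
    - {"ax": 0, "ay": 0, "az": 0, "dx": 0, "dy": 0, "dz": 22, "claw": 21}
    - {"ax": 0, "ay": 0, "az": 0, "dx": 0, "dy": 0, "dz": 14, "claw": 21}
    - {"ax": 0, "ay": 0, "az": 0, "dx": 0, "dy": 0, "dz": 8, "claw": 21}
    - {"ax": 0, "ay": 0, "az": 0, "dx": 0, "dy": 0, "dz": 5, "claw": 21}
    - {"ax": 0, "ay": 0, "az": 0, "dx": 0, "dy": 0, "dz": 3, "claw": 21}
    - {"ax": 0, "ay": 0, "az": 0, "dx": 0, "dy": 0, "dz": 2.2, "claw": 21}
    - {"ax": 0, "ay": 0, "az": 0, "dx": 0, "dy": 0, "dz": 0, "claw": 21}
    - {"ax": 0, "ay": 0, "az": 0, "dx": 0, "dy": 0, "dz": 0, "claw": 21}
    - {"ax": 0, "ay": 0, "az": 0, "dx": 0, "dy": 0, "dz": 0, "claw": 21}

```text
time_s: 31.55
tcp_pos: [0.4945, 0.3854, 0.0237]
ee_rot: [[-0.16, -0.987, 0.001], [-0.987, 0.16, 0.001], [-0.001, -0.0, -1.0]]
wrist_force: [0.1, -0.5, 0.1]
gripper_width: 0.291
gripper_force: 30.0
```

```bash
python3 -c "
from h import *
go(pocket('E',0),22.8,170.8)"
```

```text
t 31.55 tcp [494.5 385.4  23.7] tool d [1.3 0.3 0.9] az 0.02 tilt [0.03 0.04]
```

play_rows:
  steps:
    - {"ax": 0, "ay": 0, "az": 0, "dx": 1.2, "dy": 0.3, "dz": 0, "claw": 21}
    - {"ax": 0, "ay": 0, "az": 0, "dx": 0, "dy": 0, "dz": 0.7, "claw": 21}
    - {"ax": 0, "ay": 0, "az": 0, "dx": 0, "dy": 0, "dz": 0, "claw": 21}
    - {"ax": 0, "ay": 0, "az": 0, "dx": 0, "dy": 0, "dz": 0, "claw": 21}
    - {"ax": 0, "ay": 0, "az": 0, "dx": 0, "dy": 0, "dz": 0, "claw": 28}
    - {"ax": 0, "ay": 0, "az": 0, "dx": 0, "dy": 0, "dz": 0, "claw": 36}
    - {"ax": 0, "ay": 0, "az": 0, "dx": 0, "dy": 0, "dz": 0, "claw": 36}
    - {"ax": 0, "ay": 0, "az": 0, "dx": 0, "dy": 0, "dz": 0, "claw": 36}
    - {"ax": 0, "ay": 0, "az": 0, "dx": 0, "dy": 0, "dz": -10, "claw": 36}
    - {"ax": 0, "ay": 0, "az": 0, "dx": 0, "dy": 0, "dz": -25, "claw": 36}
    - {"ax": 0, "ay": 0, "az": 0, "dx": 0, "dy": 0, "dz": -35, "claw": 36}
    - {"ax": 0, "ay": 0, "az": 0, "dx": 0, "dy": 0, "dz": -40, "claw": 36}
    - {"ax": 0, "ay": 0, "az": 0, "dx": 0, "dy": 0, "dz": -40, "claw": 36}
    - {"ax": 0, "ay": 0, "az": 0, "dx": 0, "dy": 0, "dz": -30, "claw": 36}

```text
time_s: 32.95
tcp_pos: [0.4944, 0.3843, 0.2066]
ee_rot: [[-0.159, -0.987, 0.003], [-0.987, 0.159, 0.003], [-0.003, -0.003, -1.0]]
wrist_force: [0.3, 1.1, -0.3]
gripper_width: 0.414
gripper_force: 0.0
```

play_rows:
  steps:
    - {"ax": 0, "ay": 0, "az": 0, "dx": 20, "dy": 2, "dz": 0, "claw": 36}
    - {"ax": 0, "ay": 0, "az": 0, "dx": 40, "dy": 5, "dz": 0, "claw": 36}
    - {"ax": 0, "ay": 0, "az": 0, "dx": 40, "dy": 5, "dz": 0, "claw": 36}
    - {"ax": 0, "ay": 0, "az": 0, "dx": 40, "dy": 5, "dz": 0, "claw": 36}
    - {"ax": 0, "ay": 0, "az": 0, "dx": 40, "dy": 5, "dz": 0, "claw": 36}
    - {"ax": 0, "ay": 0, "az": 0, "dx": 40, "dy": 5, "dz": 0, "claw": 36}
    - {"ax": 0, "ay": 0, "az": 0, "dx": 40, "dy": 5, "dz": 0, "claw": 36}
    - {"ax": 0, "ay": 0, "az": 0, "dx": 40, "dy": 5, "dz": 0, "claw": 36}
    - {"ax": 0, "ay": 0, "az": 0, "dx": 40, "dy": 5, "dz": 0, "claw": 36}
    - {"ax": 0, "ay": 0, "az": 0, "dx": 40, "dy": 5, "dz": 0, "claw": 36}
    - {"ax": 0, "ay": 0, "az": 0, "dx": 40, "dy": 5, "dz": 0, "claw": 36}
    - {"ax": 0, "ay": 0, "az": 0, "dx": 40, "dy": 5, "dz": 0, "claw": 36}
    - {"ax": 0, "ay": 0, "az": 0, "dx": 40, "dy": 5, "dz": 0, "claw": 36}
    - {"ax": 0, "ay": 0, "az": 0, "dx": 40, "dy": 5, "dz": 0, "claw": 36}
    - {"ax": 0, "ay": 0, "az": 0, "dx": 0, "dy": 0, "dz": 0, "claw": 36}
    - {"ax": 0, "ay": 0, "az": 0, "dx": 0, "dy": 0, "dz": 0, "claw": 36}

```text
time_s: 34.55
tcp_pos: [0.3412, -0.1391, 0.2031]
ee_rot: [[-0.162, -0.987, 0.001], [-0.987, 0.162, 0.0], [-0.0, -0.001, -1.0]]
wrist_force: [-0.1, 0.1, -0.3]
gripper_width: 0.41
gripper_force: 0.0
```

```bash
python3 - <<'E'
from h import *
for n in('top','side'):
  c=capture(n);P=cloud(c)*1000
  for i,a,b in((3,28,45),(2,50,70),(1,11,40),(0,11,40)):
    q=pocket('E',i);L=(P[...,:2]-q)@rot(-9.2)
    m=(abs(L[...,0])<30)&(abs(L[...,1])<24)&(P[...,2]>a)&(P[...,2]<b)
    if m.sum()<5: print(n,i,'hidden'); continue
    r=cv2.minAreaRect(np.float32(L[m])); print(n,i,m.sum(),np.round((*r[0],*r[1],r[2]),1),np.percentile(P[m][:,2],97).round(1))
  a,b,d,e=(130,180,245,240) if n=='top' else (205,150,285,225)
  f=min(780/(d-a),580/(e-b)); cv2.imwrite(f'pics/end_{n}.png',cv2.resize(c['frame'][b:e,a:d],None,fx=f,fy=f,interpolation=cv2.INTER_CUBIC))
E
```

```text
top 3 34 [-0.1 -1.  26.1 25.9  8.6] 40.7
top 2 21 [-0.1 -0.7 10.3  9.6 11.6] 65.5
top 1 69 [-1.7 -0.  37.4 20.8 74.2] 27.9
top 0 97 [-4.4  0.7 29.9 36.8 29.1] 21.5
side 3 43 [-5.  -0.8 19.8 31.4 11.2] 35.5
side 2 hidden
side 1 25 [-1.7 -6.5 10.6 24.2  6.1] 28.2
side 0 hidden
```

View pics/end_top.png

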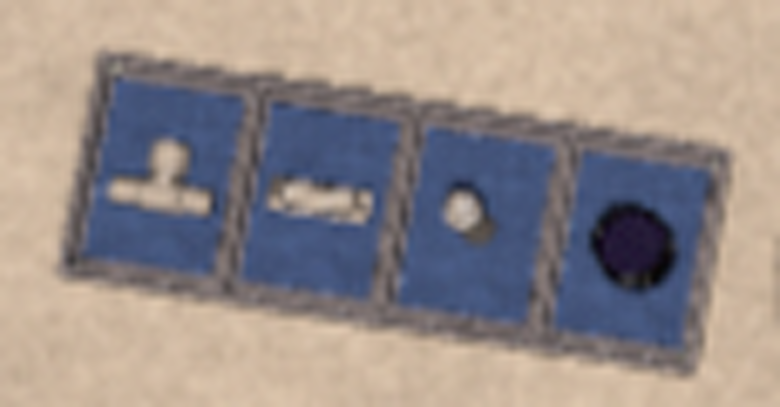

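View pics/end_side.png

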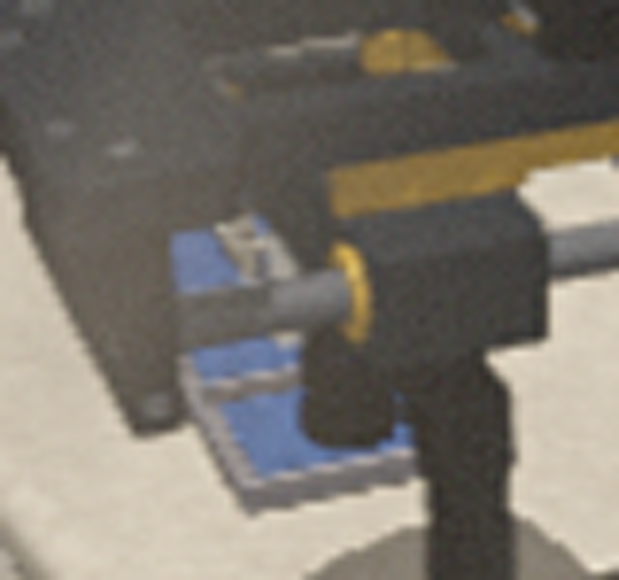

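The top view shows tee (160,178), hood (320,200), post (465,210) and tube (633,245), each upright in the middle of its pocket and in reverse order. In the side view the gripper, now clear of the tray, hides most of it.

```bash
python3 -c "
from station import *
print(finish_job())"
```

```text
the job is handed in; nothing more can be done
None
```

All four parts are in the empty tray in reverse order (from the left: tee, hood, post, tube), upright, near the middle of their pockets in the final top picture and released; I handed the job in at about 35 s.

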